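Load the power pack case

TASK

Swing the case's hasp off the cover and back past upright, slide the cover fully open, and put every power pack on the bench into the case, one to a pocket, upright and sitting on the pocket floor. Then slide the cover fully shut and only then swing the hasp back down flat over its catch; leave everything else on the bench alone.

Things in the scene. Friction and masses are not known exactly. Their poses are not given: they have to be found in the camera images.
- case: pack case, bolted down: grey box 208 (x) x 216 (y) x 70 high, with aluminium rails 8 thick and 88 high along both x sides (226 over all); origin at the centre of its underside, z up. The -y half is a closed deck; the +y half is a bay of four pockets, y 4 to 102, x -98 to 98, under the cover; end wall y 102 to 108. A pack seated clears the shut cover by 8
- cover (a joint): position in m of the flat aluminium sliding cover (202 x 108 x 6, underside 72 and top 78 above the case's underside): 0 = fully shut over the bay, 0.105 = fully open (end stop) over the deck; it slides towards case -y to open, against about 1.5 N of friction, and stays where left
- cover_grip (a point): centre of the cover's black upright grip bar, 70 (case x) x 14 (case y) x 32 high, standing on the cover's top face (bar from 78 to 110 above the case's underside); moves with the cover; with the cover shut it lies at case (0, 25, 94) mm
- hasp (a joint): angle in rad of the steel hasp hinged on the +y end wall, hinge line along case x: 0 = lying flat over the cover with its slot over the wire catch, 1.57 = upright, 2.6 = end stop, folded back outward beyond the end of the case; its stiff hinge (about 0.06 N m) stays where left. The hasp and the cover do not stop each other
- hasp_hinge (a point): centre of the hasp's hinge line, at case (0, 113, 83) mm; its axes turn with the hasp (equal to the case's axes at angle 0)
- hasp_grip (a point): centre of the hasp's dark round cross-bar, 34 long along case x and 16 in diameter, at (0, -48, 20) mm in the hasp's own frame (point hasp_hinge); the strap under it is 24 wide and 4 thick, so the bar can be held by its two ends and turns between the finger pads as the hasp swings
- pocket0 (a point): centre of the floor of one pocket (-x, near the deck), 6 above the case's underside; axes as the case. The pocket is 96 (x) x 47 (y), takes one upright pack, long side along x; dividers 4 thick, tops 32 above the case's underside
- pocket1 (a point): centre of the floor of one pocket (+x, near the deck), 6 above the case's underside; axes as the case. The pocket is 96 (x) x 47 (y), takes one upright pack, long side along x; dividers 4 thick, tops 32 above the case's underside
- pocket2 (a point): centre of the floor of one pocket (-x, near the hasp), 6 above the case's underside; axes as the case. The pocket is 96 (x) x 47 (y), takes one upright pack, long side along x; dividers 4 thick, tops 32 above the case's underside
- pocket3 (a point): centre of the floor of one pocket (+x, near the hasp), 6 above the case's underside; axes as the case. The pocket is 96 (x) x 47 (y), takes one upright pack, long side along x; dividers 4 thick, tops 32 above the case's underside
- pack0: loose power pack (3 or 4 are present): black box 90 (own x) x 40 (y) x 34 high with a grey band, on top of its middle a grey grip block 34 (x) x 18 (y) x 24 high, 58 in all; 0.25 to 0.5 kg; starts upright; origin at the centre of its underside, z up; either way round fits. Held by the grip block's 34 mm ends (fingers along x), the fingers stay above the pack's own body
- pack1: another power pack, the same as pack0; may be absent
- pack2: another power pack, the same as pack0; may be absent
- pack3: another power pack, the same as pack0; may be absent
- charger: bystander: black charger brick 60 x 110 x 34 without a grip block; origin at the centre of its underside
- flask: bystander: steel drinking flask, 68 across, 225 high; origin under its centre
- spraycan: bystander: white can, 56 across, 170 high; origin under its centre
- tape: bystander: roll of tape, 100 across, 25 high; origin under its centre
- mouse: bystander: black computer mouse 100 x 58 x 30; origin under its centre
- driver: bystander: yellow and black cordless screwdriver lying flat, about 270 long along its x, 36 high; origin under its yellow front part
- wrench: bystander: steel wrench lying flat along its x; origin under its middle

How it is judged:
On the way, in this order (a step that is already met when the one before it is completed fails the run):
1. the hasp is swung off the cover, past upright (over 1.65 rad) (value of joint hasp above 1.65 rad), for 0.2 s.
2. the cover is fully open (over 95 mm) (value of joint cover above 0.095 m), for 0.2 s.
3. every pack present sits upright on a pocket floor (z of pack0 in the frame of case between 0 and 0.012 m and y of pack0 in the frame of case between 0.01 and 0.1 m and x of pack0 in the frame of case between -0.07 and 0.07 m and angle between each of pack0, pack1, pack2, pack3's own z axis and vertical below 0.12 rad and linear speed of each of pack0, pack1, pack2, pack3 below 0.03 m/s and z of pack1 in the frame of case between 0 and 0.012 m and y of pack1 in the frame of case between 0.01 and 0.1 m and x of pack1 in the frame of case between -0.07 and 0.07 m and z of pack2 in the frame of case between 0 and 0.012 m and y of pack2 in the frame of case between 0.01 and 0.1 m and x of pack2 in the frame of case between -0.07 and 0.07 m and z of pack3 in the frame of case between 0 and 0.012 m and y of pack3 in the frame of case between 0.01 and 0.1 m and x of pack3 in the frame of case between -0.07 and 0.07 m), for 0.3 s.
4. the cover is fully shut (under 5 mm) (value of joint cover below 0.005 m), for 0.2 s.
5. the hasp lies over its catch (under 0.12 rad) (value of joint hasp below 0.12 rad), for 0.2 s.
At the end, for the whole second after the job is handed in: every pack present sits in its own pocket, upright within 0.12 rad, at rest, its underside within 6 mm of the pocket floor; the cover is shut to within 5 mm and the hasp lies over the catch within 0.12 rad (all of step 3 and value of joint cover below 0.005 m and value of joint hasp below 0.12 rad); the robot touches nothing.
It fails at once if the cover is moved, or stands open, while the hasp lies over it (cover more than 15 mm open with the hasp under 0.5 rad) (value of joint cover above 0.015 m and value of joint hasp below 0.5 rad).
It fails at once if a bystander (charger, flask, can, tape, mouse, screwdriver, wrench) is moved by more than 50 mm or knocked over (distance of any of charger, flask, spraycan, tape, mouse, driver, wrench from where it was at the start of the episode above 0.05 m or angle between any of charger, flask, spraycan, tape, mouse, driver, wrench's own z axis and vertical above 0.6 rad).
Of pack0, pack1, pack2, pack3 only 3 to 4 are there at a start; the rules pass over those that are not, and their reading is None.
At some moment in a run one of pack0, pack1, pack2, pack3 may be knocked a few centimetres aside while the robot is not near it.
Once in a run the grip may slacken for a moment while it holds something.
It also fails if it takes over 210 s, if anything falls off the work surface, if the arm or the gripper's body presses on something with over 40 N, if the wrist force passes 120 N, or if a joint passes its speed limit or range.

ROBOT

A 6-joint arm with a two-finger parallel gripper is mounted at the origin on the work surface. World frame = base frame: x ahead of the robot, y to its left, z up, the work surface at z = 0. Lengths are in m, angles in rad, forces in N, time in s.
With the tool pointing down it reaches from about 0.4 to 0.825 m from the base axis. Payload 7 kg.
Tool frame: the origin (TCP) lies on the centre line of the jaws, within the pads' length; the fingertips stand 22 mm ahead of it and the grasp point (between the pads) lies 3 mm ahead of it; z points along the fingers, y is the line along which they close (so a half turn about z gives the same grasp; the last joint's range is limited). The gripper opens to 88 mm and grips with 3 to 60 N. Pads are 19 mm wide; open, the fingers measure 130 mm over their backs; the gripper's body (78 mm by 193 mm) begins 47 mm behind the grasp point.
Start: joints at [-0.828, 0.359, 0.012, 0, -1.224, -0.288], TCP at [0.296, -0.606, 0.249] pointing down, gripper open.
Joint ranges: [-3.07, 3.07], [-1.43, 2.12], [-1.02, 1.25], [-3.03, 1.67], [-3.05, -0], [-3.03, 3.03]. Speed limits (rad/s): [2.39, 2.39, 3.01, 3.14, 3.14, 3.14].

INTERFACE

Orientations are given as [roll, pitch, yaw] about the fixed x, y, z axes, in that order (R = Rz(yaw) Ry(pitch) Rx(roll)).
In Python, from station import arm gives the robot as it stands.
- The arm moves only by the tool arm_command, never from a script. Its argument "series" is one flat list of numbers, 7 for each row, row after row: the turn, a rotation vector about the tool's x, y, z each as a share of 90 degrees, from -1 to 1, then the shift along the tool's x, y, z each as a share of 0.1 m, from -1 to 1, then the opening, from 0 (shut) to 1 (fully open). A call has 1 to 8 rows; each row is the pose to reach, as a shift and turn from the pose commanded when the call began, along the tool's axes at that moment; what a row does not reach only later rows make up. A row lasts 1/8 s, in which the tool goes at most 62.5 mm and 10.7 degrees, less where a joint would pass 70% of its speed; a pose out of reach is approached as far as the arm can. A call with a number of a shift or a turn outside -1 to 1 is refused whole. A call with a gripper value outside its range is refused whole. The fingers move at their own pace and stop on an object; "force" is the grip in N (left out, the last holds). Time passes only in rows, so rows that repeat a pose let the fingers close. It gives the time, the measured TCP pose, the force, the opening and the grip force at its end, in the units of the state.
- arm.get_state(): the state, without advancing time (a new reading comes with each control period).
- arm.grab_frame(name): name is "side" or "top" or "wrist"; returns the picture (400x640x3 uint8, blue, green, red); there is no depth.
- arm.camera_model(name): a dict with "fovy" (degrees; the focal length in pixels is half the picture's height over the tangent of half this angle, whatever the lens; pixels are square), "cx", "cy" (the principal point, pixels), "D" ([k1, k2, p1, p2, k3] as OpenCV has them; the pictures are not rectified), "pose" (4x4, takes a point from camera to world coordinates). Camera axes: x right, y down, z forward; pixel columns grow to the right and rows downward; lengths in m; the calibration is good to about 2 mm. A picture is of the moment at which its call begins: read the wrist's pose just before it. camera_model takes no time and is no camera call; for the wrist camera it gives the pose at the moment of the call.
- arm.job_done(): hands the job in; it is judged then, once.
The state is a dict: "t": time; "q": joint angles; "qd": joint speeds; "joint_efforts": joint torques, N m; "eef_pos": TCP position; "ee_rot": TCP orientation; "force": force on the tool from outside, world axes, zero at the start; "moment": the same for the moment, N m; "width": finger opening in m; "gripper_force": force on a finger pad.
Only numpy, scipy, OpenCV 4.12 (cv2) and the standard library are available. Lean on these libraries where they do the work, as an engineer would, in place of code of your own. Each camera call takes 0.05 s, during which the arm holds its last target. There are 200 camera calls.

## Working session

There is one attempt and no reset: what is moved stays moved. The work goes in short steps, Python scripts to look and compute and a tool call to move; the robot and the scene stay as the last step left them, time stands still between calls to the robot, and variables do not carry over. Pictures are saved under pics/ and viewed, at most 14 in all, crops included, and the job is handed in when it is done.

Besides the shell and the picture viewer there is one more tool, called after "Request:" as name(argument=value, ...) on one line, values as JSON. arm_command: Moves the arm, as the interface text tells. Its arguments: {"type":"object","properties":{"series":{"type":"array"},"force":{"type":"number"}},"required":["series"]}

```bash
ls; mkdir -p pics
python3 - <<'E'
from station import arm
import cv2
s=arm.get_state(); print({k:s[k] for k in('t','eef_pos','ee_rot','width')})
for n in('top','side'):
    cv2.imwrite(f'pics/{n}0.png',arm.grab_frame(n)); m=arm.camera_model(n); print(n,m)
E
```

```text
pics
{'t': 0.0, 'eef_pos': array([ 0.29627634, -0.60598917,  0.24762032]), 'ee_rot': array([ 3.13993115e+00, -1.50766725e-04, -2.68693098e+00]), 'width': 0.08789448172516368}
top {'fovy': 46.21820142954601, 'cx': 323.2472430989078, 'cy': 204.38118151911203, 'D': array([-0.10140015,  0.        ,  0.        ,  0.        ,  0.        ]), 'pose': array([[-2.04278239e-02, -9.94836234e-01,  9.94161553e-02,
         3.66347116e-01],
       [-9.99790535e-01,  2.02011706e-02, -3.28607084e-03,
         5.52473388e-02],
       [ 1.26077962e-03, -9.94624584e-02, -9.95040517e-01,
         1.63671840e+00],
       [ 0.00000000e+00,  0.00000000e+00,  0.00000000e+00,
         1.00000000e+00]])}
side {'fovy': 49.54336620147285, 'cx': 313.6925442514641, 'cy': 196.33966006826955, 'D': array([-0.09789592,  0.        ,  0.        ,  0.        ,  0.        ]), 'pose': array([[-0.93737987, -0.16358501,  0.30750435,  0.12456748],
       [-0.34768302,  0.49234924, -0.79794031,  1.09869416],
       [-0.02086846, -0.85488723, -0.51839399,  0.78222637],
       [ 0.        ,  0.        ,  0.        ,  1.        ]])}
```

View pics/top0.png

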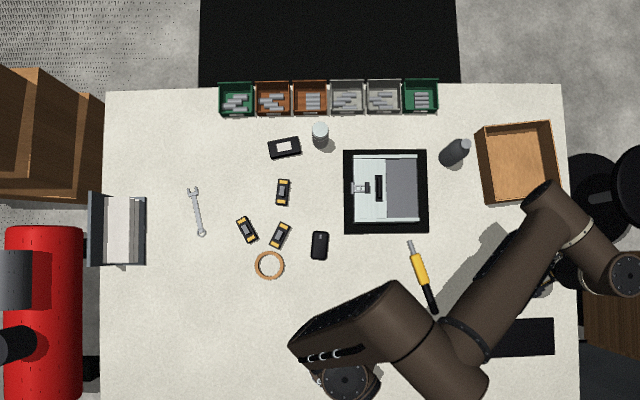

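View pics/side0.png

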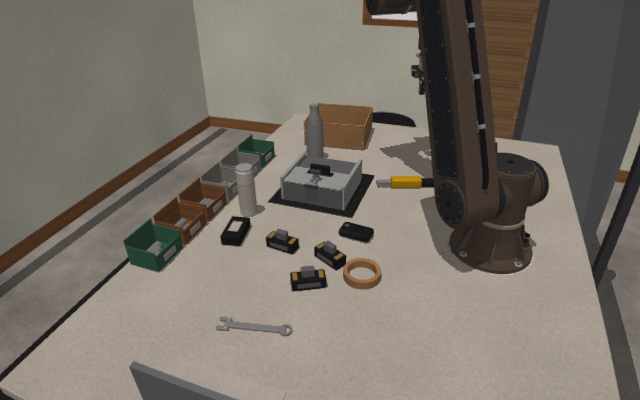

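```bash
cat > h.py <<'E'
from station import arm
import numpy as np, cv2
from scipy.spatial.transform import Rotation as Ro
def K(m): 
    f=200/np.tan(np.radians(m['fovy']/2)); return np.array([[f,0,m['cx']],[0,f,m['cy']],[0,0,1]])
def ray(m,px):
    n=cv2.undistortPoints(np.float64(px).reshape(-1,1,2),K(m),m['D']).reshape(-1,2)
    return np.c_[n,np.ones(len(n))]@m['pose'][:3,:3].T, m['pose'][:3,3]
def world(m,px,z):
    d,o=ray(m,px); z=np.broadcast_to(z,len(d)); return o+d*((z-o[2])/d[:,2])[:,None]
def proj(m,P):
    T=np.linalg.inv(m['pose']); return cv2.projectPoints(np.float64(P).reshape(-1,3),cv2.Rodrigues(T[:3,:3])[0],T[:3,3],K(m),m['D'])[0].reshape(-1,2)
def crop(im,x0,x1,y0,y1,s,name):
    cv2.imwrite('pics/'+name,cv2.resize(im[y0:y1,x0:x1],None,fx=s,fy=s,interpolation=cv2.INTER_CUBIC))
def tool():
    s=arm.get_state(); return np.array(s['eef_pos']),Ro.from_euler('xyz',s['ee_rot'])
def go(p,yaw,pitch=0,roll=np.pi):
    "shift (units of .1 m) and turn (units of 90deg) from measured pose to target pose"
    o,R=tool(); T=Ro.from_euler('xyz',[roll,pitch,yaw])
    print('turn',np.round((R.inv()*T).as_rotvec()/(np.pi/2),3),'shift',np.round(R.inv().apply(np.array(p)-o)/.1,3))
E
python3 - <<'E'
from h import *
im=cv2.imread('pics/top0.png'); crop(im,225,435,130,270,3.8,'c0.png')
m=arm.camera_model('top')
print(world(m,[(283,191),(247,230),(280,235)],.058).round(3)); print(world(m,[(387,190),(379,188)],.09).round(3))
print(arm.camera_model('wrist'))
E
```

```text
[[0.573 0.186 0.058]
 [0.442 0.309 0.058]
 [0.423 0.198 0.058]]
[[ 0.565 -0.163  0.09 ]
 [ 0.572 -0.137  0.09 ]]
{'fovy': 63.53103692700613, 'cx': 315.38822190903494, 'cy': 199.80997442696625, 'D': array([-0.0617693,  0.       ,  0.       ,  0.       ,  0.       ]), 'pose': array([[-0.43906043,  0.85979678,  0.26072101,  0.22454629],
       [ 0.89845672,  0.4197764 ,  0.12869847, -0.63947081],
       [ 0.00121   ,  0.29075294, -0.9567974 ,  0.38517997],
       [ 0.        ,  0.        ,  0.        ,  1.        ]])}
```

View pics/c0.png

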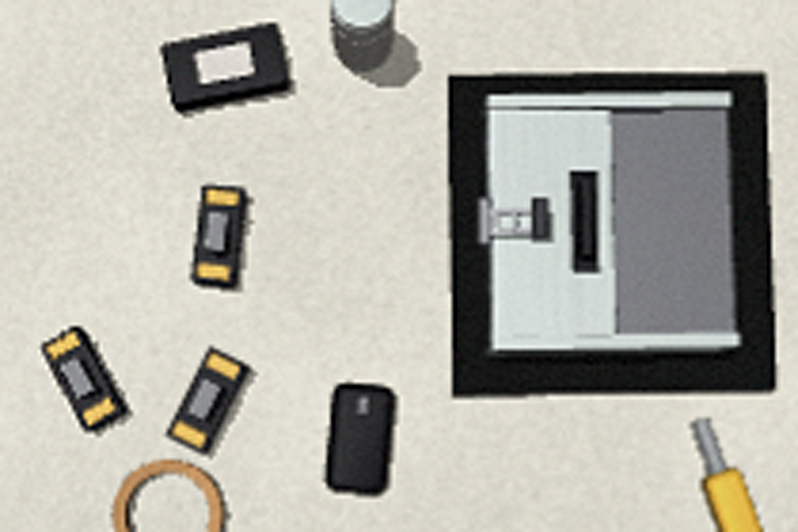

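```bash
cat >> h.py <<'E'
from scipy.optimize import least_squares
def c2(px,s=3.8,x0=225,y0=130): return (np.float64(px)+.5)/s-.5+[x0,y0]
def fit(m,px,L,x0):
    "x,y,yaw of a body from pixels of its known points L (own frame, z above bench)"
    def P(v): return np.c_[np.float64(L)[:,:2]@Ro.from_euler('z',v[2]).as_matrix()[:2,:2].T+v[:2],np.float64(L)[:,2]]
    r=least_squares(lambda v:(proj(m,P(v))-px).ravel(),x0,loss='soft_l1'); print(np.round(r.x,4),'resid px',np.abs(r.fun).max().round(2)); return r.x
E
python3 - <<'E'
from h import *
m=arm.camera_model('top')
L=[(.113,.108,.088),(.113,-.108,.088),(-.113,.108,.088),(-.113,-.108,.088),(.035,.032,.11),(.035,.018,.11),(-.035,.032,.11),(-.035,.018,.11),(0,.065,.111)]
px=c2([(487,95),(731,92),(490,352),(740,345),(571,171),(597,171),(573,271),(599,271),(541,219)])
print('case');v=fit(m,px,L,[.57,-.16,0]); print((px-proj(m,np.c_[np.array(L)[:,:2]@Ro.from_euler('z',v[2]).as_matrix()[:2,:2].T+v[:2],np.array(L)[:,2]])).round(1).tolist())
print('packs')
for q in ([(204,184),(247,187),(192,283),(240,290)],[(42,346),(82,326),(88,430),(130,411)],[(210,347),(253,370),(167,436),(209,453)]):
    w=world(m,c2(q),[.034]*4); print(w[:,:2].round(3).tolist(), w.mean(0).round(3), np.arctan2(*(w[:2].mean(0)-w[2:].mean(0))[1::-1]).round(3))
for g in ([(216,232),(77,378),(203,399)],): print(world(m,c2(g),.058).round(3).tolist())
print(world(m,[(455,152),(320,135),(284,148)],0.03).round(3).tolist())
print('z view'); go([.57,-.10,.30],-np.pi/2)
E
```

```text
case
[ 0.573  -0.1596 -0.0045] resid px 3.56
[[0.1, -0.2], [0.5, -0.2], [-0.6, 0.3], [0.4, -0.5], [-1.7, -1.7], [0.9, -1.7], [-1.8, 3.5], [0.8, 3.6], [0.1, 0.3]]
packs
[[0.621, 0.204], [0.618, 0.164], [0.531, 0.215], [0.524, 0.172]] [0.573 0.189 0.034] -0.105
[[0.476, 0.352], [0.494, 0.315], [0.4, 0.311], [0.416, 0.273]] [0.446 0.313 0.034] 0.501
[[0.472, 0.2], [0.451, 0.161], [0.393, 0.239], [0.377, 0.202]] [0.423 0.2   0.034] -0.483
[[0.574, 0.191, 0.058], [0.446, 0.316, 0.058], [0.425, 0.204, 0.058]]
[[0.703, -0.417, 0.03], [0.771, 0.056, 0.03], [0.728, 0.183, 0.03]]
z view
turn [ 0.001  0.    -0.711] shift [-4.681  3.345 -0.519]
```

Request:
arm_command(series=[0,0,0,-0.31,0.22,-0.04,1,0,0,0,-0.62,0.44,-0.08,1,0,0,0,-0.94,0.67,-0.1,1], force=20)

```text
t: 0.48
eef_pos: [0.3517, -0.5039, 0.2582]
ee_rot: [3.141, -0.0, -2.687]
force: [1.0, -1.1, 0.1]
width: 0.0873
gripper_force: 0.0
```

Request:
arm_command(series=[0,0,0,-0.47,0.33,-0.05,1,0,0,0,-0.94,0.67,-0.1,1,0,0,0,-0.94,0.67,-0.1,1])

```text
t: 0.85
eef_pos: [0.4082, -0.4006, 0.2692]
ee_rot: [-3.141, 0.001, -2.682]
force: [0.8, -0.2, 0.4]
width: 0.0876
gripper_force: 0.0
```

Request:
arm_command(series=[0,0,0,-0.47,0.33,-0.05,1,0,0,0,-0.94,0.67,-0.1,1,0,0,0,-0.94,0.67,-0.1,1])

```text
t: 1.23
eef_pos: [0.4629, -0.2998, 0.2788]
ee_rot: [-3.141, 0.001, -2.683]
force: [0.8, -0.6, 0.5]
width: 0.0878
gripper_force: 0.0
```

Request:
arm_command(series=[0,0,0,-0.47,0.33,-0.05,1,0,0,0,-0.94,0.67,-0.1,1,0,0,0,-0.94,0.67,-0.1,1])

```text
t: 1.6
eef_pos: [0.5178, -0.1988, 0.2884]
ee_rot: [3.141, -0.0, -2.684]
force: [-0.6, -0.9, 1.2]
width: 0.0874
gripper_force: 0.0
```

Request:
arm_command(series=[0,0,-0.1,-0.47,0.33,-0.05,1,0,0,-0.2,-0.94,0.67,-0.1,1,0,0,-0.3,-0.94,0.67,-0.1,1,0,0,-0.4,-0.94,0.67,-0.1,1,0,0,-0.5,-0.94,0.67,-0.1,1,0,0,-0.6,-0.94,0.67,-0.1,1,0,0,-0.71,-0.94,0.67,-0.1,1,0,0,-0.71,-0.94,0.67,-0.1,1])

```text
t: 2.6
eef_pos: [0.5712, -0.1005, 0.2981]
ee_rot: [3.141, -0.0, -1.574]
force: [0.0, -0.1, -0.0]
width: 0.0876
gripper_force: 0.0
```

Run:
```python
from h import *
s=arm.get_state(); print(s['t'],s['eef_pos'],s['ee_rot'],s['q'])
m=arm.camera_model('wrist'); cv2.imwrite('pics/w1.png',arm.grab_frame('wrist')); np.savez('w1.npz',**m)
cv2.imwrite('pics/top1.png',arm.grab_frame('top'));
```

```text
2.6 [ 0.57116254 -0.10045885  0.29809246] [ 3.14063324e+00 -1.77355437e-04 -1.57416996e+00] [ 1.62982963e-01  1.75041122e-01 -1.25125493e-01  1.67830649e-05
 -1.27160525e+00 -1.66361635e-01]
```

View pics/w1.png

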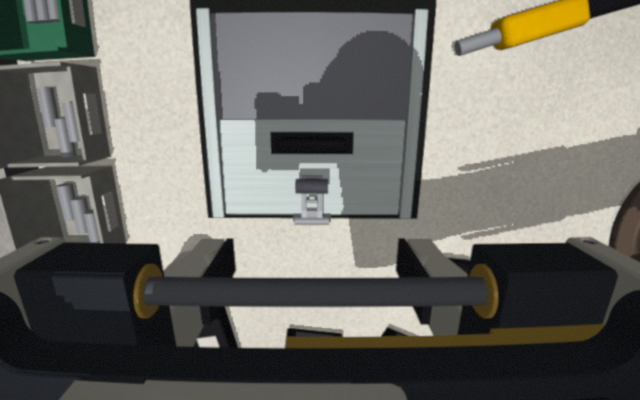

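View pics/top1.png

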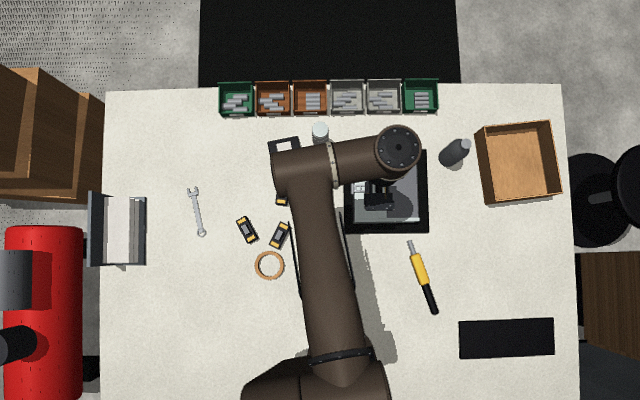

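```bash
cat >> h.py <<'E'
def load(f): return {k:(v if v.ndim else float(v)) for k,v in np.load(f).items()}
E
python3 - <<'E'
from h import *
m=load('w1.npz'); print(m['pose'][:3,3])
L=[(.113,.108,.088),(-.113,.108,.088),(.105,.108,.088),(-.105,.108,.088),(.017,.065,.103),(-.017,.065,.103)]
px=np.float64([(209,217),(418,217),(221,217),(404,217),(296,186),(328,186)])
v=fit(m,px,L,[.57,-.16,0]); 
R=Ro.from_euler('z',v[2]).as_matrix()
print((px-proj(m,np.array(L)@R.T+[*v[:2],0])).round(1).tolist())
print(proj(m,np.array([(.035,.032,.11),(-.035,.018,.11),(.035,.018,.11),(.035,.018,.078),(0,.065,.103),(.113,-.108,.088),(-.113,-.108,.088)])@R.T+[*v[:2],0]).round(0).tolist())
E
```

```text
[ 0.56981962 -0.177823    0.43554666]
[ 0.5733 -0.1592 -0.0032] resid px 7.37
[[-5.2, -0.5], [7.4, -0.4], [-0.0, -0.5], [0.3, -0.5], [-0.1, 1.7], [-0.1, 1.7]]
[[277.0, 154.0], [347.0, 140.0], [277.0, 140.0], [280.0, 137.0], [312.0, 184.0], [197.0, 10.0], [427.0, 9.0]]
```

Request:
arm_command(series=[0,0,0,-0.07,-0.02,0.5,1,0,0,0,-0.07,-0.02,1,1])

```text
t: 2.95
eef_pos: [0.5738, -0.0921, 0.1979]
ee_rot: [-3.14, 0.0, -1.575]
force: [1.1, -0.5, -1.0]
width: 0.0874
gripper_force: 0.0
```

Request:
arm_command(series=[0,0,0,0,0,0.5,0.7,0,0,0,0,0,0.9,0.5,0,0,0,0,0,0.9,0.3,0,0,0,0,0,0.9,0.1,0,0,0,0,0,0.9,0,0,0,0,0,0,0.9,0,0,0,0,0,0,0.9,0])

```text
t: 3.82
eef_pos: [0.5752, -0.092, 0.1101]
ee_rot: [-3.138, -0.0, -1.571]
force: [4.1, -1.5, 2.3]
width: 0.034
gripper_force: 20.0
```

Run:
```python
from h import *
s=arm.get_state(); print(s['t'],s['eef_pos'],s['ee_rot'],s['width'],s['gripper_force'],s['force'])
cy,cz,p=-.1592+.113,.083,s['eef_pos']
for a in np.arange(0,2.51,.25): print(round(a,2),np.round([cy-.048*np.cos(a)+.02*np.sin(a)-(cy-.048),.048*np.sin(a)+.02*np.cos(a)-.02],4)*10)
```

```text
3.825 [ 0.57521585 -0.09195498  0.11010571] [-3.13769072e+00 -2.63698313e-05 -1.57108432e+00] 0.03397717821365394 19.997097551822662 [ 4.10537325 -1.5006057   2.28077678]
0.0 [0. 0.]
0.25 [0.064 0.113]
0.5 [0.155 0.206]
0.75 [0.265 0.274]
1.0 [0.389 0.312]
1.25 [0.518 0.319]
1.5 [0.646 0.293]
1.75 [0.762 0.237]
2.0 [0.862 0.153]
2.25 [0.937 0.048]
2.5 [ 0.984 -0.073]
```

Request:
arm_command(series=[0,0,0,-0.064,0,-0.113,0,0,0,0,-0.155,0,-0.206,0,0,0,0,-0.265,0,-0.274,0,0,0,0,-0.389,0,-0.312,0,0,0,0,-0.518,0,-0.319,0,0,0,0,-0.646,0,-0.293,0,0,0,0,-0.762,0,-0.237,0,0,0,0,-0.862,0,-0.153,0])

```text
t: 4.82
eef_pos: [0.5757, -0.005, 0.1254]
ee_rot: [-3.137, 0.001, -1.571]
force: [5.6, -2.3, 2.5]
width: 0.0337
gripper_force: 20.0
```

Request:
arm_command(series=[0,0,0,-0.04,0,0.05,0,0,0,0,-0.075,0,0.105,0,0,0,0,-0.1,0,0.16,0,0,0,0,-0.115,0,0.21,0,0,0,0,-0.115,0,0.21,0,0,0,0,-0.115,0,0.21,0])

```text
t: 5.58
eef_pos: [0.5759, 0.0075, 0.104]
ee_rot: [-3.137, 0.002, -1.571]
force: [5.2, 5.3, 2.7]
width: 0.0337
gripper_force: 20.0
```

Run:
```python
from h import *
m=arm.camera_model('wrist'); f=arm.grab_frame('wrist'); crop(f,150,480,0,400,1.4,'w2.png')
```

```text
(no output)
```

View pics/w2.png

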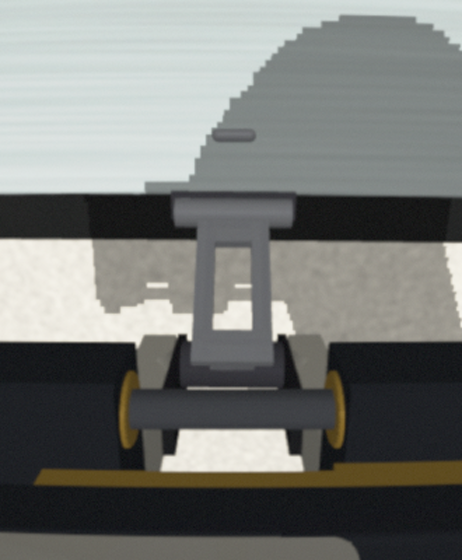

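Request:
arm_command(series=[0,0,0,0,0,0,0.6,0,0,0,0,0,0,0.7,0,0,0,0,0,0,0.8,0,0,0,0,0,-0.4,0.8,0,0,0,0,0,-0.8,0.5,0,0,0,0.4,0,-0.8,0,0,0,0,0.8,0.02,-0.8,0,0,0,0,0.99,0.02,-0.8,0])

```text
t: 6.62
eef_pos: [0.5708, -0.095, 0.1827]
ee_rot: [3.141, -0.0, -1.573]
force: [-0.0, -0.5, -0.1]
width: 0.036
gripper_force: 0.0
```

Run:
```python
from h import *
s=arm.get_state(); print(s['width'],s['force']); go([.5733,-.098,.111],-np.pi/2)
m=arm.camera_model('wrist'); np.savez('w3.npz',**m); cv2.imwrite('pics/w3.png',arm.grab_frame('wrist'))
```

```text
0.036041711960561766 [-0.00398505 -0.45711434 -0.13217238]
turn [ 0.001 -0.    -0.001] shift [ 0.03  -0.026  0.717]
```

View pics/w3.png

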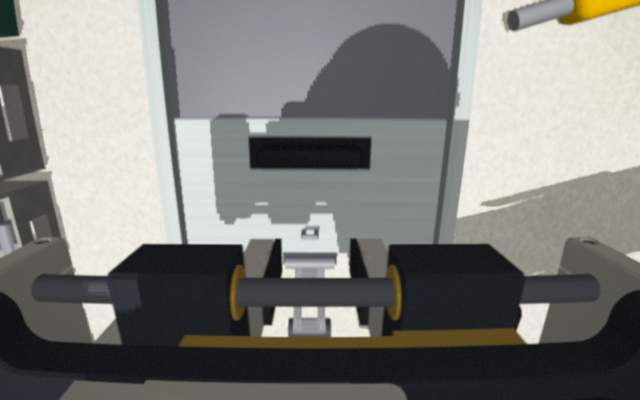

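Request:
arm_command(series=[0,0,0,0.03,-0.03,0.1,0,0,0,0,0.03,-0.03,0.4,0,0,0,0,0.03,-0.03,0.72,0,0,0,0,0.03,-0.03,0.72,0])

```text
t: 7.18
eef_pos: [0.5727, -0.0957, 0.1079]
ee_rot: [3.136, -0.0, -1.571]
force: [1.0, 0.3, -0.0]
width: 0.0003
gripper_force: 0.0
```

Request:
arm_command(series=[0,0,0,0.15,0,0,0,0,0,0,0.3,0,0,0,0,0,0,0.45,0,0,0,0,0,0,0.6,0,0,0,0,0,0,0.75,0,0,0,0,0,0,0.9,0,0,0,0,0,0,0.95,0,0,0])

```text
t: 8.05
eef_pos: [0.5742, -0.1925, 0.1107]
ee_rot: [3.141, -0.0, -1.573]
force: [0.6, 2.1, 0.7]
width: 0.0006
gripper_force: 0.9
```

Request:
arm_command(series=[0,0,0,0.1,0,0,0,0,0,0,0.18,0,0,0,0,0,0,0.26,0,0,0,0,0,0,0.3,0,0,0,0,0,0,0.3,0,0,0])

```text
t: 8.68
eef_pos: [0.5745, -0.2217, 0.1108]
ee_rot: [-3.142, -0.0, -1.572]
force: [0.3, 0.3, 0.0]
width: 0.0002
gripper_force: 0.0
```

Request:
arm_command(series=[0,0,0,0.03,0,0,0,0,0,0,0.06,0,0,0,0,0,0,0.06,0,0,0])

```text
t: 9.05
eef_pos: [0.5746, -0.2233, 0.1109]
ee_rot: [-3.141, 0.005, -1.571]
force: [-2.1, 23.4, 7.1]
width: 0.0004
gripper_force: 11.5
```

Request:
arm_command(series=[0,0,0,-0.1,0,-0.4,0,0,0,0,-0.1,0,-0.9,0.5,0,0,0,-0.1,0,-0.9,1,0,0,0,-0.5,0,-0.9,1,0,0,0,-1,0,-0.9,1,0,0,0,-1,0,-0.9,1])

```text
t: 9.8
eef_pos: [0.5745, -0.1248, 0.2006]
ee_rot: [-3.141, 0.0, -1.568]
force: [0.4, -1.0, 0.4]
width: 0.045
gripper_force: 0.0
```

Request:
arm_command(series=[0,0,0,-0.5,0,-0.4,1,0,0,0,-1,0,-0.4,1,0,0,0,-1,0,-0.4,1])

```text
t: 10.18
eef_pos: [0.5749, -0.0251, 0.2411]
ee_rot: [-3.141, 0.0, -1.568]
force: [-0.1, 0.4, -0.4]
width: 0.0752
gripper_force: 0.0
```

Run:
```python
from h import *
m=arm.camera_model('wrist'); np.savez('w4.npz',**m); cv2.imwrite('pics/w4.png',arm.grab_frame('wrist')); s=arm.get_state(); print(s['t'],s['eef_pos'],s['ee_rot'])
```

```text
10.225 [ 0.574656  -0.0263548  0.2407223] [-3.14149997e+00 -6.18866069e-07 -1.56920180e+00]
```

View pics/w4.png

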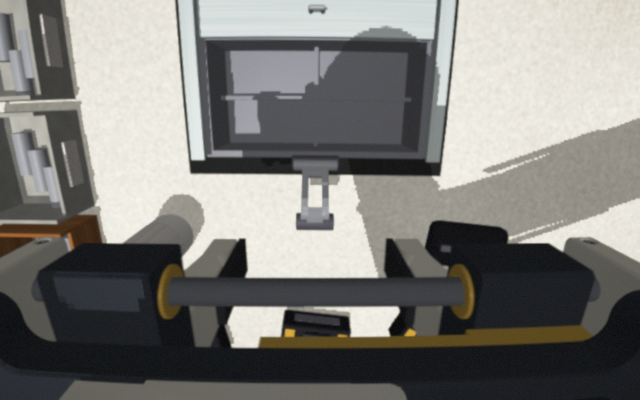

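```bash
cat >> h.py <<'E'
def packs(m,im,vmax=400,z=.034):
    "packs from pairs of yellow patches 50-80 mm apart"
    h=cv2.cvtColor(im,cv2.COLOR_BGR2HSV); k=cv2.inRange(h,(12,110,90),(32,255,255)); k[vmax:]=0
    n,_,st,c=cv2.connectedComponentsWithStats(k); ok=[i for i in range(1,n) if st[i,4]>=12]
    W=world(m,c[ok],z); out=[]
    for i in range(len(W)):
        for j in range(i+1,len(W)):
            d=W[i]-W[j]; 
            if .045<np.hypot(*d[:2])<.085: out.append((*(W[i]+W[j])[:2]/2,(np.arctan2(d[1],d[0])+np.pi/2)%np.pi-np.pi/2,np.hypot(*d[:2]),st[ok[i],4],st[ok[j],4]))
    print(np.round(out,3)); return out
E
python3 - <<'E'
from h import *
packs(arm.camera_model('top'),cv2.imread('pics/top0.png'))
packs(load('w4.npz'),cv2.imread('pics/w4.png'),340)
m=load('w4.npz'); print(world(m,[(317,98),(317,40),(206,38),(432,38)],[.032,.07,.07,.07]).round(4))
go([.50,.38,.30],-np.pi/2)
E
```

```text
[[ 9.360e-01  1.990e-01  4.930e-01  8.100e-02  1.200e+01  1.390e+02]
 [ 9.470e-01  2.330e-01 -5.480e-01  5.700e-02  1.200e+01  3.400e+01]
 [ 8.890e-01  2.610e-01  7.600e-01  6.000e-02  3.900e+01  4.500e+01]
 [ 8.980e-01  1.500e-01  1.501e+00  6.000e-02  1.390e+02  1.360e+02]
 [ 9.110e-01  2.140e-01  1.249e+00  7.200e-02  1.390e+02  3.400e+01]
 [ 8.830e-01  2.100e-01 -1.078e+00  6.900e-02  1.390e+02  4.500e+01]
 [ 8.970e-01  8.300e-02 -1.539e+00  7.500e-02  1.360e+02  1.300e+02]
 [ 8.950e-01  2.440e-01  1.290e-01  5.600e-02  3.400e+01  4.500e+01]
 [ 5.750e-01  1.920e-01 -1.210e-01  6.800e-02  3.300e+01  3.300e+01]
 [ 4.460e-01  3.170e-01  4.840e-01  6.800e-02  3.500e+01  3.500e+01]
 [ 4.250e-01  2.040e-01 -4.780e-01  6.800e-02  3.500e+01  3.500e+01]
 [ 4.060e-01  2.610e-01  1.318e+00  8.400e-02  3.500e+01  3.500e+01]
 [ 3.590e-01  2.300e-01 -2.720e-01  7.400e-02  3.500e+01  2.390e+02]]
[[ 8.980e-01  5.100e-02 -1.080e-01  5.500e-02  2.790e+02  6.000e+01]
 [ 3.780e-01  1.560e-01 -1.438e+00  6.400e-02  2.690e+02  2.058e+03]]
[[ 0.5727 -0.1067  0.032 ]
 [ 0.573  -0.1557  0.07  ]
 [ 0.6712 -0.1582  0.07  ]
 [ 0.4712 -0.1587  0.07  ]]
turn [-0.    -0.     0.001] shift [-4.065  0.74  -0.593]
```

Request:
arm_command(series=[0,0,0,-0.5,0.1,-0.07,1,0,0,0,-1,0.18,-0.15,1,0,0,0,-1,0.18,-0.15,1])

```text
t: 10.6
eef_pos: [0.5568, 0.0741, 0.256]
ee_rot: [-3.141, 0.0, -1.569]
force: [0.1, -0.1, 0.1]
width: 0.0877
gripper_force: 0.0
```

Request:
arm_command(series=[0,0,0,-0.5,0.1,-0.07,1,0,0,0,-1,0.18,-0.15,1,0,0,0,-1,0.18,-0.15,1])

```text
t: 10.98
eef_pos: [0.5391, 0.1739, 0.2708]
ee_rot: [-3.141, -0.0, -1.57]
force: [0.4, 0.2, -0.5]
width: 0.0875
gripper_force: 0.0
```

Request:
arm_command(series=[0,0,0,-0.5,0.1,-0.07,1,0,0,0,-1,0.18,-0.15,1,0,0,0,-1,0.18,-0.15,1])

```text
t: 11.35
eef_pos: [0.5213, 0.2737, 0.2854]
ee_rot: [3.141, -0.0, -1.57]
force: [-0.3, -1.0, -0.6]
width: 0.0873
gripper_force: 0.0
```

Request:
arm_command(series=[0,0,0,-0.5,0.1,-0.07,1,0,0,0,-1,0.18,-0.15,1,0,0,0,-1,0.18,-0.15,1,0,0,0,-1,0.18,-0.15,1])

```text
t: 11.85
eef_pos: [0.5035, 0.3711, 0.3]
ee_rot: [3.141, -0.001, -1.573]
force: [0.3, -0.6, -0.7]
width: 0.0874
gripper_force: 0.0
```

```bash
sed -i 's/if .045<.*<.085:/if .06<np.hypot(*d[:2])<.076:/' h.py
cat >> h.py <<'E'
def look(name):
    m=arm.camera_model('wrist'); f=arm.grab_frame('wrist'); np.savez(name+'.npz',**m); cv2.imwrite(f'pics/{name}.png',f); s=arm.get_state(); print(np.round([s['t'],*s['eef_pos'],*s['ee_rot']],3)); return packs(m,f,245)
E
python3 -c "
from h import *
look('w5'); go([.446,.317,.16],-np.pi/2+.484)"
```

```text
[ 1.190e+01  5.040e-01  3.710e-01  3.000e-01  3.141e+00 -1.000e-03
 -1.573e+00]
[[ 8.860e-01  2.410e-01  1.282e+00  7.500e-02  4.460e+02  4.700e+01]
 [ 5.750e-01  1.930e-01 -8.300e-02  6.800e-02  2.460e+02  3.210e+02]
 [ 4.250e-01  2.050e-01 -4.240e-01  6.800e-02  2.560e+02  2.820e+02]
 [ 3.600e-01  2.300e-01 -3.100e-01  6.900e-02  2.116e+03  2.820e+02]
 [ 4.460e-01  3.170e-01  4.890e-01  6.800e-02  1.800e+02  1.680e+02]]
turn [ 0.001 -0.001 -0.31 ] shift [0.539 0.573 1.403]
```

View pics/w5.png

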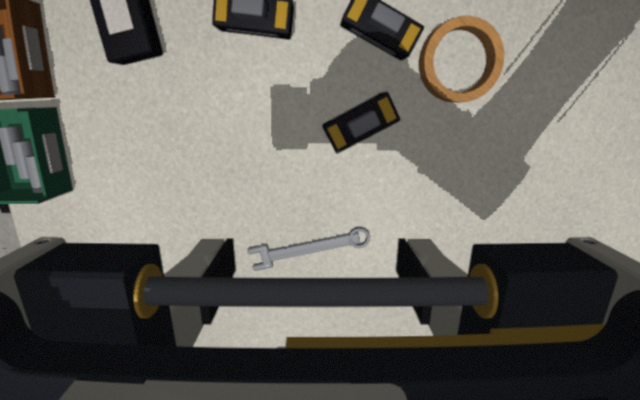

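Request:
arm_command(series=[0,0,-0.1,0.25,0.25,0.3,1,0,0,-0.2,0.54,0.57,0.6,1,0,0,-0.31,0.54,0.57,1,1,0,0,-0.31,0.54,0.57,1,1])

```text
t: 12.4
eef_pos: [0.445, 0.3159, 0.1989]
ee_rot: [3.137, -0.002, -1.088]
force: [-0.3, -0.7, 0.2]
width: 0.0876
gripper_force: 0.0
```

Request:
arm_command(series=[0,0,0,0,0,0.5,1,0,0,0,0,0,0.9,0.9,0,0,0,0,0,0.95,0.9])

```text
t: 12.78
eef_pos: [0.446, 0.3177, 0.1049]
ee_rot: [3.138, -0.002, -1.089]
force: [-0.4, -0.7, 0.8]
width: 0.0795
gripper_force: 0.0
```

```bash
python3 -c "
from h import *
go([.446,.317,.06],-np.pi/2+.487)"
```

```text
turn [ 0.002 -0.001 -0.003] shift [0.005 0.002 0.449]
```

Request:
arm_command(series=[0,0,0,0,0,0.25,0.9,0,0,0,0,0,0.45,0.8,0,0,0,0,0,0.45,0.5,0,0,0,0,0,0.45,0,0,0,0,0,0,0.45,0,0,0,0,0,0,0.45,0,0,0,0,0,0,0.45,0,0,0,0,0,0,0.45,0], force=35)

```text
t: 13.78
eef_pos: [0.4461, 0.3191, 0.0616]
ee_rot: [-3.141, 0.0, -1.084]
force: [-1.8, -1.6, 6.0]
width: 0.0336
gripper_force: 35.0
```

Request:
arm_command(series=[0,0,0,0,0,-0.15,0,0,0,0,0,0,-0.5,0,0,0,0,0,0,-1,0,0,0,0,0,0,-1,0])

```text
t: 14.28
eef_pos: [0.4475, 0.3207, 0.1656]
ee_rot: [-3.134, 0.003, -1.084]
force: [-0.6, -0.6, -3.8]
width: 0.0337
gripper_force: 35.0
```

```bash
python3 -c "
from h import *
go([.573-.05,-.1592+.0785,.20],-np.pi/2-.003); s=arm.get_state(); print(s['eef_pos'],s['width'],s['force'],s['moment'])"
```

```text
turn [-0.004  0.003  0.312] shift [ 3.9    1.208 -0.365]
[0.44746954 0.32066358 0.16555558] 0.03369868423772507 [-0.59529079 -0.63977024 -3.79374635] [0.00240218 0.06910854 0.05084277]
```

Request:
arm_command(series=[0,0,0,0.3,0.1,-0.05,0,0,0,0,0.65,0.2,-0.09,0,0,0,0,0.97,0.3,-0.09,0])

```text
t: 14.65
eef_pos: [0.4642, 0.2177, 0.1696]
ee_rot: [3.141, 0.0, -1.085]
force: [0.5, -0.1, -2.7]
width: 0.0337
gripper_force: 35.0
```

Request:
arm_command(series=[0,0,0,0.45,0.15,-0.05,0,0,0,0,0.97,0.3,-0.09,0,0,0,0,0.97,0.3,-0.09,0])

```text
t: 15.02
eef_pos: [0.4828, 0.116, 0.1785]
ee_rot: [3.14, 0.0, -1.089]
force: [0.3, -0.7, -3.6]
width: 0.0334
gripper_force: 35.0
```

Request:
arm_command(series=[0,0,0,0.45,0.15,-0.05,0,0,0,0,0.97,0.3,-0.09,0,0,0,0,0.97,0.3,-0.09,0])

```text
t: 15.4
eef_pos: [0.502, 0.0172, 0.1875]
ee_rot: [3.14, 0.0, -1.088]
force: [-0.7, -0.0, -2.9]
width: 0.0337
gripper_force: 35.0
```

Request:
arm_command(series=[0,0,0.08,0.3,0.1,-0.05,0,0,0,0.16,0.65,0.2,-0.09,0,0,0,0.24,0.97,0.3,-0.09,0,0,0,0.31,0.97,0.3,-0.09,0,0,0,0.31,0.97,0.3,-0.09,0])

```text
t: 16.02
eef_pos: [0.5207, -0.0797, 0.1962]
ee_rot: [3.14, 0.0, -1.571]
force: [0.2, 0.4, -3.0]
width: 0.0335
gripper_force: 35.0
```

```bash
python3 -c "
from h import *
look('w6')
go([.573-.05,-.1592+.0785,.20],-np.pi/2-.003); s=arm.get_state(); print(s['eef_pos'],s['width'],s['force'])"
```

```text
[16.075  0.521 -0.08   0.196  3.141  0.    -1.569]
[]
turn [0.001 0.    0.003] shift [ 0.012 -0.022 -0.036]
[ 0.5208354  -0.07954083  0.19637442] 0.03367231872235073 [ 0.53863468  0.77791707 -3.11511711]
```

View pics/w6.png

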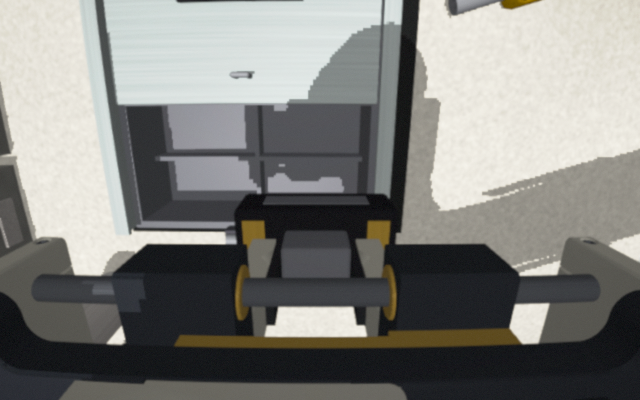

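```bash
python3 -c "
from h import *
m=load('w6.npz'); print(world(m,[(316,206),(253,232),(379,232)],.172).round(4)); print(proj(m,[[.521+dx,-.0797-.02,zz] for zz in (.138,.172) for dx in (.045,-.045)]).round(1)); print(proj(m,[[.521,-.0797-.009,.196],[.521,-.0797+.009,.196]]))"
```

```text
[[ 0.5193 -0.1046  0.172 ]
 [ 0.5534 -0.0899  0.172 ]
 [ 0.4852 -0.0898  0.172 ]]
[[242.1 196.8]
 [384.3 196.8]
 [228.4 214.8]
 [397.3 214.7]]
[[312.52754016 253.99816081]
 [312.64271219 287.3542312 ]]
```

Request:
arm_command(series=[0,0,0,0.01,-0.02,0,0,0,0,0,0.01,-0.02,0.3,0,0,0,0,0.01,-0.02,0.6,0,0,0,0,0.01,-0.02,0.7,0,0,0,0,0.01,-0.02,0.7,0])

```text
t: 16.7
eef_pos: [0.5239, -0.0811, 0.1279]
ee_rot: [-3.141, -0.001, -1.569]
force: [-0.6, -1.2, 2.0]
width: 0.034
gripper_force: 34.9
```

Request:
arm_command(series=[0,0,0,0,0,0.15,0,0,0,0,0,0,0.3,0,0,0,0,0,0,0.42,0,0,0,0,0,0,0.54,0,0,0,0,0,0,0.54,0])

```text
t: 17.32
eef_pos: [0.5262, -0.0805, 0.074]
ee_rot: [-3.136, 0.0, -1.569]
force: [6.5, -0.4, -3.7]
width: 0.0338
gripper_force: 34.0
```

```bash
python3 -c "
from h import *
s=arm.get_state(); print(s['t'],s['eef_pos'],s['width'],s['force'],s['moment'])"
```

```text
17.325 [ 0.5262026  -0.08045595  0.07401392] 0.03378188826444869 [ 6.48925564 -0.38331002 -3.74116349] [ 0.14802157 -2.4710596  -0.05851755]
```

```bash
python3 -c "
from h import *
m=load('w6.npz'); print(world(m,[(262,157),(262,110),(156,158),(361,158)],.032).round(4)); 
look('w7'); m=load('w7.npz'); crop(cv2.imread('pics/w7.png'),150,480,0,400,1.5,'w7c.png')"
```

```text
[[ 0.5698 -0.1076  0.032 ]
 [ 0.5679 -0.1505  0.032 ]
 [ 0.6716 -0.1073  0.032 ]
 [ 0.4766 -0.1066  0.032 ]]
[17.375  0.526 -0.08   0.074 -3.136  0.    -1.569]
[[ 5.23e-01 -8.50e-02 -2.30e-02  7.30e-02  4.74e+02  4.48e+02]]
```

View pics/w7c.png

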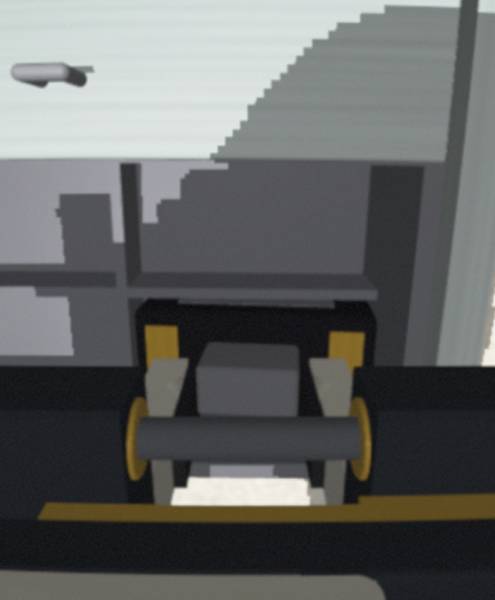

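```bash
python3 -c "
from h import *
m=load('w7.npz'); print('pack',world(m,[(241.5,356/1.5),(400,356/1.5)],.046).round(4)); print('div right top',world(m,[(243.5,180)],.032).round(4),'wall bottom/top',world(m,[(396,180),(433,180)],[.006,.07]).round(4),'ydiv',world(m,[(300,277/1.5),(300,287/1.5)],.032).round(4))
packs(m,cv2.imread('pics/w7.png'),245,.046); s=arm.get_state(); print(s['force'],s['eef_pos'],s['q'])"
```

```text
pack [[ 0.5666 -0.0856  0.046 ]
 [ 0.4782 -0.0859  0.046 ]]
div right top [[ 0.5666 -0.1151  0.032 ]] wall bottom/top [[ 0.4729 -0.1092  0.006 ]
 [ 0.4721 -0.1245  0.07  ]] ydiv [[ 0.5343 -0.1124  0.032 ]
 [ 0.5343 -0.1084  0.032 ]]
[[ 5.23e-01 -9.00e-02 -2.30e-02  6.90e-02  4.74e+02  4.48e+02]]
[ 5.86785672 -0.20119458 -2.88707632] [ 0.52611929 -0.08047017  0.07414847] [ 0.21739797  0.30677771 -0.52373603  0.00106632 -0.73507246 -0.21663244]
```

Request:
arm_command(series=[0,0,0,0,-0.01,0,0,0,0,0,0,-0.02,0,0,0,0,0,0,-0.02,0,0])

```text
t: 17.75
eef_pos: [0.5263, -0.0809, 0.0737]
ee_rot: [-3.139, 0.0, -1.571]
force: [5.0, 1.5, 0.8]
width: 0.0339
gripper_force: 34.2
```

```bash
python3 -c "
from h import *
s=arm.get_state(); print(s['t'],s['eef_pos'],s['ee_rot'],s['width'],s['force'],s['moment'])"
```

```text
17.75 [ 0.52634391 -0.08092227  0.07365646] [-3.13921361e+00  2.60255775e-04 -1.57068657e+00] 0.03394207739729348 [4.96943362 1.54914267 0.76577834] [ 0.7023994  -1.91225929 -0.0420027 ]
```

Request:
arm_command(series=[0,0,0,0,-0.02,0,0,0,0,0,0,-0.04,0,0,0,0,0,0,-0.04,0,0,0,0,0,0,-0.04,0,0])

```text
t: 18.25
eef_pos: [0.5269, -0.0816, 0.073]
ee_rot: [3.138, -0.0, -1.572]
force: [-4.3, 2.1, 8.1]
width: 0.0341
gripper_force: 34.4
```

```bash
python3 -c "
from h import *
s=arm.get_state(); print(s['t'],s['eef_pos'],s['ee_rot'],s['width'],s['force'],s['moment'])"
```

```text
18.25 [ 0.52688156 -0.08159365  0.07296667] [ 3.13774876e+00 -4.53135052e-04 -1.57163152e+00] 0.034078530327091544 [-4.28922634  2.13960276  8.09780345] [0.99406518 1.31522996 0.07725499]
```

Request:
arm_command(series=[0,0,0,0,0.02,0,0,0,0,0,0,0.02,0.02,0,0,0,0,0,0.02,0.04,0,0,0,0,0,0.02,0.04,0])

```text
t: 18.75
eef_pos: [0.5241, -0.0819, 0.0687]
ee_rot: [3.136, -0.001, -1.572]
force: [-5.9, 1.8, 10.6]
width: 0.0337
gripper_force: 35.0
```

```bash
python3 -c "
from h import *
s=arm.get_state(); print(s['t'],s['eef_pos'],s['ee_rot'],s['width'],s['force'],s['moment']); look('w8'); packs(load('w8.npz'),cv2.imread('pics/w8.png'),245,.04)"
```

```text
18.75 [ 0.52407149 -0.08185591  0.06866095] [ 3.13617962e+00 -7.82745746e-04 -1.57195340e+00] 0.033723546736517236 [-5.89345813  1.84017184 10.62875384] [6.00246921e-01 2.37644776e+00 2.01429907e-03]
[ 1.880e+01  5.240e-01 -8.200e-02  6.900e-02  3.136e+00 -1.000e-03
 -1.572e+00]
[[ 5.23e-01 -8.90e-02 -1.00e-03  7.20e-02  4.36e+02  4.67e+02]]
[[ 5.23e-01 -9.10e-02 -1.00e-03  7.00e-02  4.36e+02  4.67e+02]]
```

Request:
arm_command(series=[0,0,0,0,0,-0.01,0.5,0,0,0,0,0,-0.01,0.5,0,0,0,0,0,-0.01,0.5,0,0,0,0,0,-0.3,0.5,0,0,0,0,0,-0.7,0.55,0,0,0,0,0,-1,0.8,0,0,0,0,0,-1,1])

```text
t: 19.68
eef_pos: [0.5285, -0.0811, 0.1713]
ee_rot: [-3.137, 0.001, -1.571]
force: [-0.7, -0.0, -0.7]
width: 0.0628
gripper_force: 0.0
```

Request:
arm_command(series=[0,0,0,-0.5,0,-0.4,1,0,0,0,-1,0,-0.6,1,0,0,0,-1,0,-0.6,1])

```text
t: 20.05
eef_pos: [0.5279, 0.0215, 0.2299]
ee_rot: [-3.139, 0.001, -1.568]
force: [0.3, 1.5, -0.9]
width: 0.0871
gripper_force: 0.0
```

```bash
python3 -c "
from h import *
look('w9'); packs(load('w9.npz'),cv2.imread('pics/w9.png'),245,.04)
crop(cv2.imread('pics/w9.png'),150,480,0,260,2.2,'w9c.png')
s=arm.get_state(); print(s['q'],s['force'])"
```

```text
[ 2.010e+01  5.270e-01  2.000e-02  2.290e-01 -3.141e+00  0.000e+00
 -1.569e+00]
[[ 5.23e-01 -8.50e-02 -2.00e-03  7.00e-02  4.61e+02  4.13e+02]]
[[ 5.23e-01 -8.50e-02 -2.00e-03  6.90e-02  4.61e+02  4.13e+02]]
[ 4.10158749e-01  1.30459603e-01 -3.40830303e-01 -3.14502984e-04
 -1.09925566e+00 -4.08176476e-01] [ 0.01216095 -0.46586555 -0.55783584]
```

View pics/w9c.png

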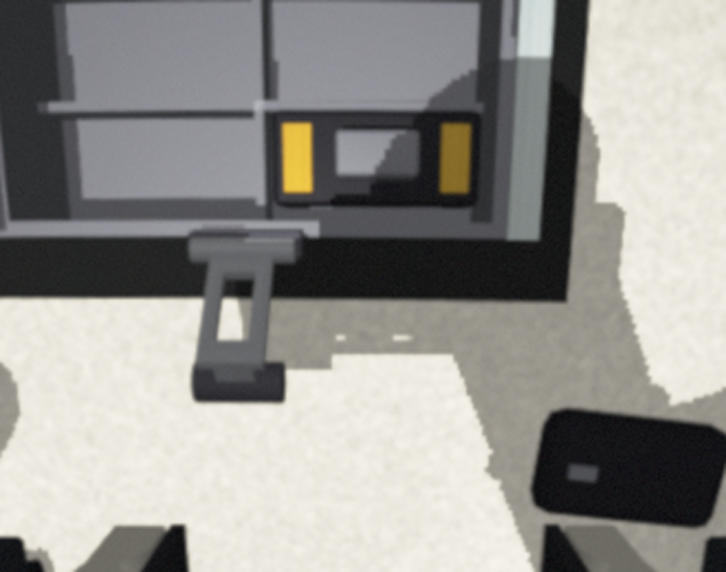

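Request:
arm_command(series=[0,0,0,-0.5,0,0,1,0,0,0,-1,0,-0.1,1,0,0,0,-1,0,-0.1,1])

```text
t: 20.48
eef_pos: [0.5272, 0.1204, 0.2379]
ee_rot: [3.141, -0.001, -1.569]
force: [-0.2, -0.3, -0.1]
width: 0.0879
gripper_force: 0.0
```

Request:
arm_command(series=[0,0,0,-0.5,0,0,1,0,0,0,-1,0,-0.1,1,0,0,0,-1,0,-0.1,1])

```text
t: 20.85
eef_pos: [0.5274, 0.22, 0.2478]
ee_rot: [3.141, -0.001, -1.57]
force: [-0.4, -0.2, 0.6]
width: 0.0875
gripper_force: 0.0
```

Request:
arm_command(series=[0,0,0,-0.5,0,0,1,0,0,0,-0.9,0,-0.1,1,0,0,0,-0.9,0,-0.1,1,0,0,0,-0.9,0,-0.1,1])

```text
t: 21.35
eef_pos: [0.5272, 0.3071, 0.2576]
ee_rot: [3.14, -0.002, -1.572]
force: [0.3, 0.1, 1.5]
width: 0.0874
gripper_force: 0.0
```

```bash
python3 -c "
from h import *
o=look('w10'); a=min(o,key=lambda r:np.hypot(r[0]-.575,r[1]-.192)); print(a); go([a[0],a[1],.16],-np.pi/2+a[2])"
```

```text
[ 2.140e+01  5.270e-01  3.070e-01  2.580e-01  3.140e+00 -1.000e-03
 -1.573e+00]
[[ 5.750e-01  1.920e-01 -1.270e-01  6.800e-02  3.840e+02  3.830e+02]
 [ 4.240e-01  2.040e-01 -4.560e-01  6.800e-02  2.940e+02  3.000e+02]
 [ 3.610e-01  2.280e-01 -2.890e-01  6.700e-02  2.272e+03  3.000e+02]]
(np.float64(0.5749021179175403), np.float64(0.19193497673113336), np.float64(-0.12739678977947988), np.float64(0.06839666971733376), np.int32(384), np.int32(383))
turn [ 0.001 -0.001  0.08 ] shift [ 1.148 -0.48   0.979]
```

Request:
arm_command(series=[0,0,0.04,0.5,-0.24,0.2,1,0,0,0.08,1,-0.48,0.5,1,0,0,0.08,1,-0.48,0.98,1,0,0,0.08,1,-0.48,0.98,1])

```text
t: 21.9
eef_pos: [0.5732, 0.2053, 0.1574]
ee_rot: [3.136, -0.005, -1.7]
force: [0.0, 0.3, 0.4]
width: 0.0878
gripper_force: 0.0
```

Request:
arm_command(series=[0,0,0,0.15,0.02,0.3,1,0,0,0,0.15,0.02,0.6,0.9,0,0,0,0.15,0.02,0.6,0.9,0,0,0,0.15,0.02,0.6,0.9])

```text
t: 22.4
eef_pos: [0.5725, 0.1948, 0.1031]
ee_rot: [-3.139, 0.001, -1.696]
force: [0.1, -0.0, 0.7]
width: 0.0787
gripper_force: 0.0
```

```bash
python3 -c "
from h import *
s=arm.get_state(); print(s['eef_pos']); go([.575,.192,.06],-np.pi/2-.125)"
```

```text
[0.572501   0.19483324 0.10312285]
turn [-0.001  0.001 -0.   ] shift [ 0.026 -0.027  0.431]
```

Request:
arm_command(series=[0,0,0,0.03,-0.03,0.2,0.9,0,0,0,0.03,-0.03,0.43,0.8,0,0,0,0.03,-0.03,0.43,0.8])

```text
t: 22.78
eef_pos: [0.574, 0.1908, 0.0583]
ee_rot: [3.141, -0.001, -1.697]
force: [0.8, -0.1, 1.0]
width: 0.0704
gripper_force: 0.0
```

Request:
arm_command(series=[0,0,0,0,0,0,0.5,0,0,0,0,0,0,0,0,0,0,0,0,0,0,0,0,0,0,0,0,0,0,0,0,0,0,0,0,0,0,0,0,0,0,0])

```text
t: 23.52
eef_pos: [0.5744, 0.1909, 0.0583]
ee_rot: [-3.141, 0.0, -1.697]
force: [-0.1, 0.2, 4.5]
width: 0.0333
gripper_force: 35.0
```

Request:
arm_command(series=[0,0,0,0,0,-0.15,0,0,0,0,0,0,-0.5,0,0,0,0,0,0,-1,0,0,0,0,0,0,-1,0])

```text
t: 24.02
eef_pos: [0.5758, 0.1917, 0.1624]
ee_rot: [-3.136, 0.004, -1.697]
force: [0.4, 1.2, -5.5]
width: 0.0336
gripper_force: 35.0
```

```bash
python3 -c "
from h import *
s=arm.get_state(); print(s['eef_pos'],s['force']); go([.6255,-.079,.18],-np.pi/2-.003)"
```

```text
[0.57582287 0.19174782 0.16241325] [ 0.43955531  1.22628165 -5.47781248]
turn [-0.004  0.003 -0.078] shift [ 2.623 -0.834 -0.183]
```

Request:
arm_command(series=[0,0,0,0.25,-0.1,-0.1,0,0,0,0,0.6,-0.2,-0.2,0,0,0,0,0.88,-0.28,-0.2,0])

```text
t: 24.4
eef_pos: [0.59, 0.0987, 0.1774]
ee_rot: [3.14, -0.0, -1.697]
force: [-0.5, -0.0, -4.7]
width: 0.0341
gripper_force: 35.0
```

Request:
arm_command(series=[0,0,0,0.45,-0.14,-0.1,0,0,0,0,0.88,-0.28,-0.1,0,0,0,0,0.88,-0.28,-0.1,0])

```text
t: 24.78
eef_pos: [0.6062, 0.0061, 0.1864]
ee_rot: [3.138, -0.001, -1.701]
force: [-0.6, 1.6, -4.9]
width: 0.0341
gripper_force: 35.0
```

Request:
arm_command(series=[0,0,-0.04,0.45,-0.14,-0.1,0,0,0,-0.08,0.88,-0.28,-0.1,0,0,0,-0.08,0.88,-0.28,-0.1,0,0,0,-0.08,0.88,-0.28,-0.1,0])

```text
t: 25.28
eef_pos: [0.6232, -0.0814, 0.1967]
ee_rot: [3.139, 0.0, -1.573]
force: [-0.4, 0.4, -4.6]
width: 0.0341
gripper_force: 35.0
```

```bash
python3 -c "
from h import *
s=arm.get_state(); print(s['eef_pos'],s['force'],s['width']); go([.6257,-.082,.068],-np.pi/2-.003)"
```

```text
[ 0.62319526 -0.08141535  0.19666751] [-0.43316371  0.43350938 -4.61761214] 0.034066389894815176
turn [0.001 0.    0.001] shift [ 0.006 -0.028  1.287]
```

Aligned over pocket3; descend to just above the dividers, check, then lower.

Request:
arm_command(series=[0,0,0,0,-0.025,0.2,0,0,0,0,0,-0.025,0.5,0,0,0,0,0,-0.025,0.9,0,0,0,0,0,-0.025,0.9,0,0,0,0,0,-0.025,0.9,0])

```text
t: 25.9
eef_pos: [0.6274, -0.0811, 0.1091]
ee_rot: [-3.14, -0.0, -1.57]
force: [0.3, -0.0, -4.4]
width: 0.0336
gripper_force: 35.0
```

```bash
python3 -c "
from h import *
s=arm.get_state(); print(s['eef_pos'],s['force'],s['moment'],s['width']); go([.6257,-.082,.064],-np.pi/2-.003)"
```

```text
[ 0.62737773 -0.08108042  0.10911535] [ 0.28941084 -0.03122137 -4.36326562] [-0.03666675 -0.04231451  0.05972194] 0.0335655259160021
turn [-0.001 -0.     0.002] shift [0.009 0.017 0.451]
```

Request:
arm_command(series=[0,0,0,0.01,0.01,0.15,0,0,0,0,0.01,0.01,0.3,0,0,0,0,0.01,0.01,0.38,0,0,0,0,0.01,0.01,0.44,0,0,0,0,0.01,0.01,0.44,0,0,0,0,0.01,0.01,0.44,0])

```text
t: 26.65
eef_pos: [0.6257, -0.083, 0.0643]
ee_rot: [-3.141, -0.0, -1.571]
force: [-1.8, -0.9, 1.8]
width: 0.0338
gripper_force: 35.0
```

```bash
python3 -c "
from h import *
s=arm.get_state(); print(s['eef_pos'],s['ee_rot'],s['force'],s['moment'],s['width'])"
```

```text
[ 0.6256911  -0.08300932  0.06431498] [-3.14133176e+00 -3.15256181e-04 -1.57130549e+00] [-1.77457998 -0.8706759   1.82416602] [-0.33575433  1.10742868  0.05576921] 0.03383288237639927
```

Request:
arm_command(series=[0,0,0,0,0,0,0.5,0,0,0,0,0,0,0.5,0,0,0,0,0,0,0.5,0,0,0,0,0,-0.3,0.5,0,0,0,0,0,-0.7,0.55,0,0,0,0,0,-1,0.8,0,0,0,0,0,-1,1])

```text
t: 27.52
eef_pos: [0.6273, -0.0826, 0.167]
ee_rot: [-3.136, 0.0, -1.571]
force: [0.7, -0.3, -0.9]
width: 0.0625
gripper_force: 0.0
```

Request:
arm_command(series=[0,0,0,-0.5,0.2,-0.3,1,0,0,0,-1,0.4,-0.6,1,0,0,0,-1,0.4,-0.6,1])

```text
t: 27.9
eef_pos: [0.5858, 0.0202, 0.2261]
ee_rot: [-3.138, 0.001, -1.568]
force: [0.8, 0.6, -0.2]
width: 0.0869
gripper_force: 0.0
```

```bash
python3 -c "
from h import *
o=look('w11'); crop(cv2.imread('pics/w11.png'),100,480,0,260,2,'w11c.png')"
```

```text
[ 2.795e+01  5.860e-01  1.900e-02  2.250e-01 -3.140e+00  1.000e-03
 -1.569e+00]
[[ 6.26e-01 -8.30e-02  5.00e-03  7.00e-02  4.72e+02  4.42e+02]
 [ 5.21e-01 -7.80e-02 -6.00e-03  7.00e-02  4.09e+02  3.92e+02]]
```

View pics/w11c.png

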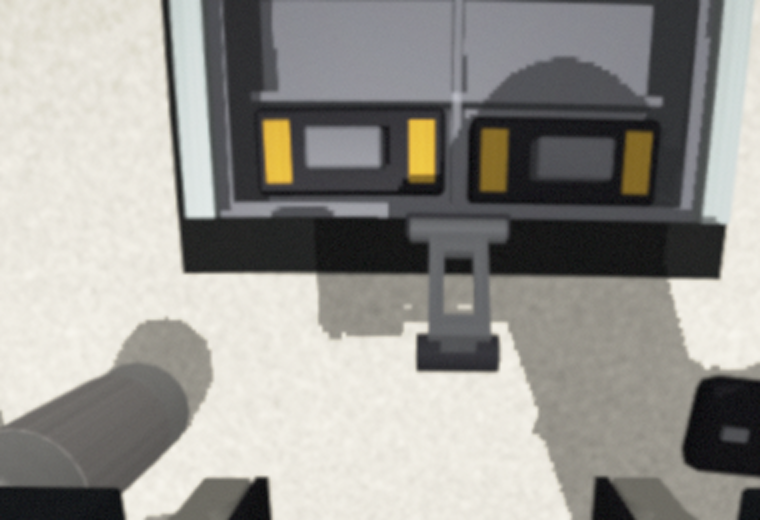

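Request:
arm_command(series=[0,0,0,-0.5,0.2,-0.1,1,0,0,0,-1,0.4,-0.1,1,0,0,0,-1,0.4,-0.1,1])

```text
t: 28.32
eef_pos: [0.5447, 0.119, 0.2327]
ee_rot: [3.14, -0.0, -1.569]
force: [1.4, -0.2, 0.4]
width: 0.0876
gripper_force: 0.0
```

Request:
arm_command(series=[0,0,0,-0.5,0.2,-0.1,1,0,0,0,-1,0.4,-0.1,1,0,0,0,-1,0.4,-0.1,1])

```text
t: 28.7
eef_pos: [0.5052, 0.2188, 0.2427]
ee_rot: [3.14, -0.001, -1.569]
force: [-0.2, -0.5, 0.6]
width: 0.0876
gripper_force: 0.0
```

Request:
arm_command(series=[0,0,0,-0.5,0.2,-0.1,1,0,0,0,-1,0.4,-0.1,1,0,0,0,-1,0.4,-0.1,1,0,0,0,-1,0.4,-0.1,1])

```text
t: 29.2
eef_pos: [0.4663, 0.3162, 0.2528]
ee_rot: [3.14, -0.002, -1.572]
force: [0.2, 0.1, 0.1]
width: 0.0878
gripper_force: 0.0
```

```bash
python3 -c "
from h import *
o=look('w12'); a=min(o,key=lambda r:np.hypot(r[0]-.425,r[1]-.204)); print(a); go([a[0],a[1],.11],-np.pi/2+a[2])"
```

```text
[ 2.925e+01  4.660e-01  3.160e-01  2.530e-01  3.141e+00 -1.000e-03
 -1.573e+00]
[[ 4.24e-01  2.04e-01 -4.72e-01  6.80e-02  3.97e+02  2.67e+02]
 [ 3.60e-01  2.29e-01 -2.68e-01  7.00e-02  2.42e+03  2.67e+02]]
(np.float64(0.42430502734848097), np.float64(0.20399512167056344), np.float64(-0.4721502668660771), np.float64(0.06839402003195787), np.int32(397), np.int32(267))
turn [ 0.    -0.001  0.299] shift [1.118 0.417 1.432]
```

Request:
arm_command(series=[0,0,0.1,0.4,0.15,0.2,1,0,0,0.2,0.8,0.3,0.5,0.8,0,0,0.3,1,0.42,1,0.8,0,0,0.3,1,0.42,1,0.8,0,0,0.3,1,0.42,1,0.8])

```text
t: 29.88
eef_pos: [0.4249, 0.217, 0.1545]
ee_rot: [-3.141, 0.001, -2.043]
force: [0.8, 0.7, 0.4]
width: 0.0696
gripper_force: 0.0
```

```bash
python3 -c "
from h import *
s=arm.get_state(); print(s['eef_pos']); go([.4245,.204,.10],-np.pi/2-.475)"
```

```text
[0.42487167 0.21698408 0.15454583]
turn [-0.     0.     0.002] shift [ 0.118 -0.055  0.545]
```

Request:
arm_command(series=[0,0,0,0.06,-0.03,0.2,0.8,0,0,0,0.12,-0.055,0.5,0.8,0,0,0,0.12,-0.055,0.5,0.8,0,0,0,0.12,-0.055,0.5,0.8])

```text
t: 30.38
eef_pos: [0.4244, 0.2052, 0.1053]
ee_rot: [-3.141, 0.002, -2.042]
force: [-0.6, 0.6, 0.4]
width: 0.0699
gripper_force: 0.0
```

```bash
python3 -c "
from h import *
s=arm.get_state(); print(s['eef_pos']); go([.4245,.204,.06],-np.pi/2-.475)"
```

```text
[0.42442165 0.20520881 0.10526983]
turn [-0.001  0.001  0.002] shift [ 0.011 -0.006  0.453]
```

Request:
arm_command(series=[0,0,0,0.01,-0.01,0.2,0.8,0,0,0,0.01,-0.01,0.45,0.8,0,0,0,0.01,-0.01,0.45,0.5,0,0,0,0.01,-0.01,0.45,0,0,0,0,0.01,-0.01,0.45,0,0,0,0,0.01,-0.01,0.45,0,0,0,0,0.01,-0.01,0.45,0,0,0,0,0.01,-0.01,0.45,0])

```text
t: 31.38
eef_pos: [0.4241, 0.2033, 0.0597]
ee_rot: [-3.141, 0.001, -2.042]
force: [-1.7, 0.6, 7.2]
width: 0.0338
gripper_force: 35.0
```

Request:
arm_command(series=[0,0,0,0,0,-0.15,0,0,0,0,0,0,-0.5,0,0,0,0,0,0,-1,0,0,0,0,0,0,-1,0])

```text
t: 31.88
eef_pos: [0.4251, 0.2043, 0.1622]
ee_rot: [-3.14, 0.006, -2.042]
force: [0.8, 1.0, -3.5]
width: 0.034
gripper_force: 35.0
```

```bash
python3 -c "
from h import *
s=arm.get_state(); print(s['eef_pos'],s['force']); go([.5257,-.132,.20],-np.pi/2-.003)"
```

```text
[0.4250928  0.20428382 0.16215919] [ 0.8299924   0.96736039 -3.4550768 ]
turn [-0.002  0.004 -0.298] shift [ 2.536 -2.425 -0.39 ]
```

Request:
arm_command(series=[0,0,0,0.25,-0.25,-0.05,0,0,0,0,0.55,-0.53,-0.1,0,0,0,0,0.85,-0.81,-0.2,0])

```text
t: 32.25
eef_pos: [0.456, 0.0888, 0.1773]
ee_rot: [3.139, -0.002, -2.043]
force: [0.2, 1.0, -3.3]
width: 0.0335
gripper_force: 35.0
```

Request:
arm_command(series=[0,0,0,0.4,-0.4,-0.05,0,0,0,0,0.85,-0.81,-0.1,0,0,0,0,0.85,-0.81,-0.1,0])

```text
t: 32.62
eef_pos: [0.4901, -0.026, 0.1874]
ee_rot: [3.14, -0.002, -2.049]
force: [-0.8, 0.5, -3.8]
width: 0.0334
gripper_force: 35.0
```

Request:
arm_command(series=[0,0,-0.08,0.25,-0.25,-0.05,0,0,0,-0.16,0.55,-0.53,-0.1,0,0,0,-0.24,0.85,-0.81,-0.1,0,0,0,-0.3,0.85,-0.81,-0.1,0,0,0,-0.3,0.85,-0.81,-0.1,0])

```text
t: 33.25
eef_pos: [0.5233, -0.1346, 0.1972]
ee_rot: [3.139, 0.0, -1.573]
force: [0.4, 0.1, -3.9]
width: 0.0337
gripper_force: 35.0
```

```bash
python3 -c "
from h import *
s=arm.get_state(); print(s['eef_pos'],s['force'],s['width']); go([.5257,-.1325,.10],-np.pi/2-.003)"
```

```text
[ 0.52326123 -0.1345617   0.19723491] [ 0.44374678  0.06173282 -3.89303261] 0.03366589918781428
turn [0.002 0.    0.   ] shift [-0.02  -0.027  0.972]
```

Request:
arm_command(series=[0,0,0,-0.02,-0.02,0.2,0,0,0,0,-0.02,-0.02,0.5,0,0,0,0,-0.02,-0.02,0.87,0,0,0,0,-0.02,-0.02,0.87,0,0,0,0,-0.02,-0.02,0.87,0])

```text
t: 33.88
eef_pos: [0.5268, -0.1323, 0.1128]
ee_rot: [-3.141, -0.0, -1.571]
force: [0.0, 0.2, -2.6]
width: 0.0336
gripper_force: 35.0
```

```bash
python3 -c "
from h import *
s=arm.get_state(); print(s['eef_pos'],s['force'],s['width']); go([.5257,-.1325,.0657],-np.pi/2-.003)"
```

```text
[ 0.5267808  -0.13234534  0.1128012 ] [ 0.02508693  0.20656895 -2.57854483] 0.033603077108165486
turn [-0.    -0.     0.002] shift [0.001 0.011 0.471]
```

Request:
arm_command(series=[0,0,0,0,0.01,0.15,0,0,0,0,0,0.01,0.3,0,0,0,0,0,0.01,0.4,0,0,0,0,0,0.01,0.47,0,0,0,0,0,0.01,0.47,0,0,0,0,0,0.01,0.47,0])

```text
t: 34.62
eef_pos: [0.525, -0.133, 0.065]
ee_rot: [3.141, -0.0, -1.571]
force: [-2.9, -0.9, 2.5]
width: 0.0337
gripper_force: 35.0
```

```bash
python3 -c "
from h import *
s=arm.get_state(); print(s['eef_pos'],s['ee_rot'],s['force'],s['moment'],s['width'])"
```

```text
[ 0.52504813 -0.13303562  0.06502096] [ 3.14124936e+00 -3.87792387e-04 -1.57133637e+00] [-2.86160357 -0.90464349  2.52832308] [-0.56410403  1.09791794  0.01010209] 0.03369652258814661
```

Request:
arm_command(series=[0,0,0,0,0,0,0.5,0,0,0,0,0,0,0.5,0,0,0,0,0,0,0.5,0,0,0,0,0,-0.3,0.5,0,0,0,0,0,-0.7,0.55,0,0,0,0,0,-1,0.5,0,0,0,0,0,-1,0.3])

```text
t: 35.5
eef_pos: [0.5268, -0.1327, 0.1676]
ee_rot: [-3.136, 0.0, -1.571]
force: [-0.9, 0.5, -0.2]
width: 0.0387
gripper_force: 0.0
```

Request:
arm_command(series=[0,0,0,-0.5,-0.2,-0.3,0,0,0,0,-1,-0.4,-0.6,0,0,0,0,-1,-0.4,-0.6,0,0,0,0,-1,-0.4,-0.6,0])

```text
t: 36.0
eef_pos: [0.5645, -0.0326, 0.2237]
ee_rot: [3.14, 0.0, -1.571]
force: [-0.4, 0.1, 0.0]
width: 0.0021
gripper_force: 0.0
```

```bash
python3 -c "
from h import *
o=look('w13'); crop(cv2.imread('pics/w13.png'),100,480,0,260,2,'w13c.png'); go([.574,-.262,.18],-np.pi/2)"
```

```text
[ 3.605e+01  5.640e-01 -3.300e-02  2.240e-01  3.139e+00 -0.000e+00
 -1.572e+00]
[[ 5.23e-01 -1.32e-01 -1.00e-02  7.00e-02  4.37e+02  4.10e+02]
 [ 5.75e-01 -1.07e-01  9.96e-01  6.10e-02  4.37e+02  3.70e+02]
 [ 6.26e-01 -8.10e-02  4.00e-03  7.00e-02  4.27e+02  3.70e+02]
 [ 5.22e-01 -7.70e-02 -0.00e+00  7.00e-02  3.77e+02  3.61e+02]]
turn [ 0.001 -0.    -0.001] shift [ 2.288 -0.101  0.435]
```

View pics/w13c.png

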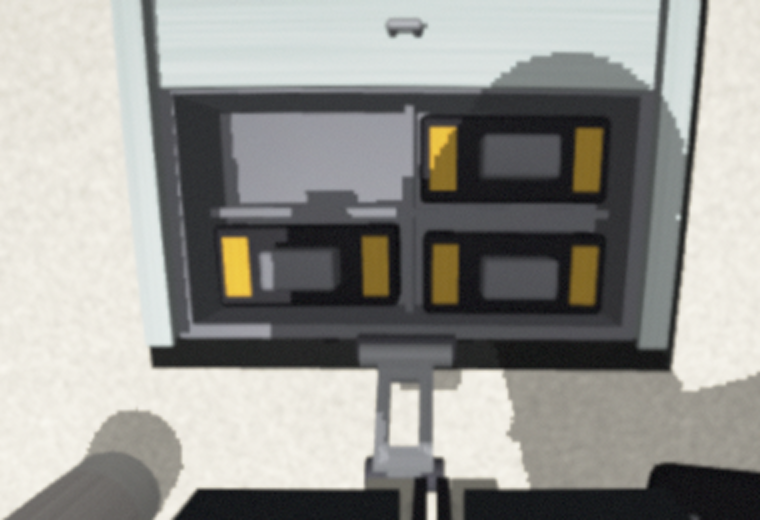

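```bash
python3 -c "
from h import *
print('side',world(arm.camera_model('side'),[(315,160),(315,165)],0).round(3)); m=arm.camera_model('top'); print('top',world(m,[(450,156),(462,146)],[0,.225]).round(3)); 
print(proj(arm.camera_model('top'),[[.69,-.40,0],[.69,-.40,.225],[.70,-.37,0],[.70,-.37,.225]]).round())
im=cv2.imread('pics/top0.png'); h=cv2.cvtColor(im,cv2.COLOR_BGR2GRAY)[135:170,432:475]; print(*[''.join('%4d'%v for v in r[::2]) for r in h[::3]],sep='\n')"
```

```text
side [[ 0.682 -0.373  0.   ]
 [ 0.667 -0.331  0.   ]]
top [[ 0.695 -0.407  0.   ]
 [ 0.681 -0.383  0.225]]
[[448. 157.]
 [467. 143.]
 [440. 155.]
 [457. 140.]]
 217 222 215 217 220 217 222 215 220 212 220 219 216 215 215 211 218 219 216 214 213  60
 215 221 223 220 217 213 213 215 212 213 216 223 184 173 193 207 204 180 205 213 212  77
 218 215 214 220 218 216 219 216 215 210 131  64  72  76  60 155 157 155 153 152 215 202
 220 211 210 219 216 216 212 216 157  61  69  76  79  80  52 163 164 158 156 155 218 212
 214 213 218 216 211 220 184  65  62  64  68  74  85  82  64  87 160 164 155 183 213 209
 214 220 215 215 213  77  58  64  58  61  66  73  75  74  70  57  54  57  45 221 215 218
 218 215 215 214  51  60  60  58  62  55  66  64  68  66  66  65  50  53 141 218 214 209
 212 213 208 106  54  59  56  59  62  61  54  56  58  58  59  56  42 172 217 211 213 213
 218 216 214 125  53  52  58  55  57  51  59  46  50  51  46  93 220 216 213 217 216 212
 214 215 216 221  39  47  55  55  50  48  53  54  65 113 118 122 217 221 213 210 210 212
 224 211 216 218 218 199  36  44  48  44  73 122 126 123 124 173 218 213 215 217 210 212
 217 218 214 218 211 212 218 195 118 121 124 124 122 122 116 221 215 215 212 214 218 211
```

Request:
arm_command(series=[0,0,0,0.4,-0.02,0,0,0,0,0,0.79,-0.03,0.08,0,0,0,0,0.79,-0.03,0.08,0])

```text
t: 36.42
eef_pos: [0.5665, -0.1148, 0.2149]
ee_rot: [3.138, -0.0, -1.576]
force: [-0.4, -0.6, -0.6]
width: 0.0002
gripper_force: 0.0
```

Request:
arm_command(series=[0,0,0,0.4,-0.02,0,0,0,0,0,0.79,-0.03,0.08,0,0,0,0,0.79,-0.03,0.08,0])

```text
t: 36.8
eef_pos: [0.5698, -0.193, 0.2072]
ee_rot: [3.139, 0.0, -1.575]
force: [0.3, 0.8, 0.0]
width: 0.0007
gripper_force: 0.0
```

Request:
arm_command(series=[0,0,0,0.4,-0.02,0,0,0,0,0,0.79,-0.03,0.08,0,0,0,0,0.79,-0.03,0.08,0,0,0,0,0.79,-0.03,0.08,0])

```text
t: 37.3
eef_pos: [0.5737, -0.2695, 0.2005]
ee_rot: [3.141, 0.0, -1.572]
force: [0.3, 0.9, 0.1]
width: 0.0001
gripper_force: 0.0
```

```bash
python3 -c "
from h import *
s=arm.get_state(); print(s['eef_pos'],s['width']); go([.574,-.270,.111],-np.pi/2)"
```

```text
[ 0.57366758 -0.2694989   0.20049356] 0.00013813735515756507
turn [ 0.     0.    -0.001] shift [ 0.005 -0.004  0.895]
```

Request:
arm_command(series=[0,0,0,0.01,0,0.3,0,0,0,0,0.01,0,0.6,0,0,0,0,0.01,0,0.8,0,0,0,0,0.01,0,0.88,0,0,0,0,0.01,0,0.88,0])

```text
t: 37.92
eef_pos: [0.5742, -0.2702, 0.113]
ee_rot: [3.141, -0.0, -1.571]
force: [0.1, 0.5, 0.5]
width: 0.0004
gripper_force: 0.0
```

```bash
python3 -c "
from h import *
s=arm.get_state(); print(s['eef_pos'],s['force']); go([.574,-.150,.111],-np.pi/2)"
```

```text
[ 0.57417781 -0.27015597  0.11299773] [0.05047341 0.50576747 0.50888185]
turn [ 0. -0.  0.] shift [-1.202  0.002  0.02 ]
```

Request:
arm_command(series=[0,0,0,-0.13,0,0.02,0,0,0,0,-0.26,0,0.02,0,0,0,0,-0.4,0,0.02,0,0,0,0,-0.54,0,0.02,0,0,0,0,-0.68,0,0.02,0,0,0,0,-0.8,0,0.02,0,0,0,0,-0.9,0,0.02,0,0,0,0,-0.95,0,0.02,0])

```text
t: 38.92
eef_pos: [0.574, -0.1751, 0.1108]
ee_rot: [3.141, 0.0, -1.571]
force: [1.3, -1.4, 1.1]
width: 0.0005
gripper_force: 0.9
```

Request:
arm_command(series=[0,0,0,-0.06,0,0,0,0,0,0,-0.12,0,0,0,0,0,0,-0.18,0,0,0,0,0,0,-0.23,0,0,0,0,0,0,-0.27,0,0,0,0,0,0,-0.27,0,0,0])

```text
t: 39.67
eef_pos: [0.5741, -0.1536, 0.1109]
ee_rot: [3.141, -0.006, -1.572]
force: [5.2, -31.9, -7.2]
width: 0.0005
gripper_force: 15.7
```

Request:
arm_command(series=[0,0,0,0.08,0,0,0,0,0,0,0.1,0,-0.3,0,0,0,0,0.1,0,-0.8,0.3,0,0,0,0.1,0,-0.9,0.8,0,0,0,-0.4,0,-0.9,1,0,0,0,-0.9,0,-0.9,1,0,0,0,-0.9,0,-0.9,1,0,0,0,-0.9,0,-0.9,1])

```text
t: 40.67
eef_pos: [0.5738, -0.0584, 0.2004]
ee_rot: [3.141, 0.0, -1.571]
force: [0.1, -0.2, -0.3]
width: 0.0553
gripper_force: 0.0
```

```bash
cat >> h.py <<'E'
def bar(m,im):
    g=cv2.cvtColor(im,cv2.COLOR_BGR2GRAY); k=np.uint8(g<45)*255; k[245:]=0
    n,_,st,c=cv2.connectedComponentsWithStats(k)
    for i in range(1,n):
        x,y,w,h,a=st[i]
        if 400<a<9000 and w/h>2.5: print(st[i],world(m,[(x+w/2-.5,y+h/2-.5)],.1).round(4))
E
python3 -c "
from h import *
bar(load('w1.npz'),cv2.imread('pics/w1.png')); bar(load('w3.npz'),cv2.imread('pics/w3.png'))
look('w14'); bar(load('w14.npz'),cv2.imread('pics/w14.png')); s=arm.get_state(); print(s['width']); go([.576,.006,.20],-np.pi/2)"
```

```text
[589   0  51  17 515] [[ 0.2719 -0.2747  0.1   ]]
[ 271  133   82   21 1622] [[ 0.5739 -0.1374  0.1   ]]
[ 250  138  120   30 3564] [[ 0.5736 -0.1393  0.1   ]]
[40.725  0.574 -0.059  0.2    3.141  0.    -1.571]Traceback (most recent call last):
  File "<string>", line 4, in <module>
    look('w14'); bar(load('w14.npz'),cv2.imread('pics/w14.png')); s=arm.get_state(); print(s['width']); go([.576,.006,.20],-np.pi/2)
    ~~~~^^^^^^^
  File "h.py", line 39, in look
    m=arm.camera_model('wrist'); f=arm.grab_frame('wrist'); np.savez(name+'.npz',**m); cv2.imwrite(f'pics/{name}.png',f); s=arm.get_state(); print(np.round([s['t'],*s['eef_pos'],*s['ee_rot']],3)); return packs(m,f,245)
                                                                                                                                                                                                            ~~~~~^^^^^^^^^
  File "h.py", line 32, in packs
    W=world(m,c[ok],z); out=[]
  File "h.py", line 10, in world
    d,o=ray(m,px); z=np.broadcast_to(z,len(d)); return o+d*((z-o[2])/d[:,2])[:,None]
        ~~~^^^^^^
  File "h.py", line 7, in ray
    n=cv2.undistortPoints(np.float64(px).reshape(-1,1,2),K(m),m['D']).reshape(-1,2)
      ~~~~~~~~~~~~~~~~~~~^^^^^^^^^^^^^^^^^^^^^^^^^^^^^^^^^^^^^^^^^^^^
cv2.error: OpenCV(4.12.0) /io/opencv/modules/calib3d/src/undistort.dispatch.cpp:347: error: (-215:Assertion failed) CV_IS_MAT(_src) && CV_IS_MAT(_dst) && (_src->rows == 1 || _src->cols == 1) && (_dst->rows == 1 || _dst->cols == 1) && _src->cols + _src->rows - 1 == _dst->rows + _dst->cols - 1 && (CV_MAT_TYPE(_src->type) == CV_32FC2 || CV_MAT_TYPE(_src->type) == CV_64FC2) && (CV_MAT_TYPE(_dst->type) == CV_32FC2 || CV_MAT_TYPE(_dst->type) == CV_64FC2) in function 'cvUndistortPointsInternal'
```

```bash
python3 -c "
from h import *
bar(load('w14.npz'),cv2.imread('pics/w14.png')); go([.5757,.0075,.105],-np.pi/2)"
```

```text
[ 261   89  112   31 2731] [[ 0.5719 -0.1346  0.1   ]]
[340 205  96   8 403] [[ 0.5165 -0.0565  0.1   ]]
turn [ 0.001  0.    -0.   ] shift [-0.664 -0.019  0.954]
```

Request:
arm_command(series=[0,0,0,-0.3,-0.01,0,1,0,0,0,-0.66,-0.02,0,1,0,0,0,-0.66,-0.02,0.2,1,0,0,0,-0.66,-0.02,0.5,1,0,0,0,-0.66,-0.02,0.5,1])

```text
t: 41.35
eef_pos: [0.5746, 0.0059, 0.1487]
ee_rot: [3.137, -0.001, -1.573]
force: [-0.6, 0.8, -0.2]
width: 0.0878
gripper_force: 0.0
```

```bash
python3 -c "
from h import *
s=arm.get_state(); print(s['eef_pos'],s['width']); go([.5757,.0075,.104],-np.pi/2)"
```

```text
[0.57464004 0.00587606 0.14865015] 0.08781976796831166
turn [ 0.003 -0.001 -0.002] shift [-0.017 -0.013  0.446]
```

Request:
arm_command(series=[0,0,0,-0.015,-0.01,0.2,1,0,0,0,-0.015,-0.01,0.44,0.8,0,0,0,-0.015,-0.01,0.44,0.4,0,0,0,-0.015,-0.01,0.44,0,0,0,0,-0.015,-0.01,0.44,0,0,0,0,-0.015,-0.01,0.44,0,0,0,0,-0.015,-0.01,0.44,0,0,0,0,-0.015,-0.01,0.44,0], force=20)

```text
t: 42.35
eef_pos: [0.5761, 0.0089, 0.1068]
ee_rot: [3.14, 0.0, -1.572]
force: [-4.9, 2.4, 3.3]
width: 0.0335
gripper_force: 20.0
```

```bash
python3 -c "
from h import *
from numpy import cos,sin
s=arm.get_state(); p=s['eef_pos']; print(p,s['width'],s['force'])
cy,cz=-.1592+.113,.083; f=lambda a:np.array([cy-.048*cos(a)+.02*sin(a),cz+.048*sin(a)+.02*cos(a)])
y,z=p[1],p[2]-.003; th=np.arctan2(z-cz,y-cy); a0=np.pi-np.arctan2(.02,.048)-th; print('angle est',a0)
a0=2.45
for a in np.arange(a0-.25,-.16,-.25): d=f(a)-f(a0); print(round(a,2),'tool x',(-d[0]*10).round(3),'tool z',(-d[1]*10).round(3))"
```

```text
[0.57612921 0.00894323 0.1067852 ] 0.0335374588391965 [-4.87582505  2.40913558  3.31344111]
angle est 2.3863389855477832
2.2 tool x 0.053 tool z -0.118
1.95 tool x 0.134 tool z -0.22
1.7 tool x 0.237 tool z -0.298
1.45 tool x 0.357 tool z -0.349
1.2 tool x 0.485 tool z -0.368
0.95 tool x 0.614 tool z -0.355
0.7 tool x 0.736 tool z -0.31
0.45 tool x 0.842 tool z -0.237
0.2 tool x 0.928 tool z -0.139
-0.05 tool x 0.987 tool z -0.024
```

Request:
arm_command(series=[0,0,0,0.053,0,-0.118,0,0,0,0,0.134,0,-0.22,0,0,0,0,0.237,0,-0.298,0,0,0,0,0.357,0,-0.349,0,0,0,0,0.485,0,-0.368,0,0,0,0,0.614,0,-0.355,0,0,0,0,0.736,0,-0.31,0,0,0,0,0.842,0,-0.237,0])

```text
t: 43.35
eef_pos: [0.5756, -0.077, 0.1314]
ee_rot: [3.14, -0.001, -1.572]
force: [-7.9, 2.4, 3.1]
width: 0.034
gripper_force: 20.0
```

Request:
arm_command(series=[0,0,0,0.05,0,0.05,0,0,0,0,0.086,0,0.1,0,0,0,0,0.12,0,0.155,0,0,0,0,0.145,0,0.21,0,0,0,0,0.155,0,0.24,0,0,0,0,0.155,0,0.24,0])

```text
t: 44.1
eef_pos: [0.5756, -0.0924, 0.1088]
ee_rot: [3.14, -0.001, -1.572]
force: [-13.1, 2.1, 17.3]
width: 0.0336
gripper_force: 20.0
```

```bash
python3 -c "
from h import *
s=arm.get_state(); p=s['eef_pos']; print(p,s['width'],s['force'],s['moment'])
print('angle',np.pi-np.arctan2(.02,.048)-np.arctan2(p[2]-.003-.083,p[1]+.1597-.113))"
```

```text
[ 0.5756138  -0.09236894  0.10876796] 0.033614888859101306 [-13.08111629   2.0842801   17.34720348] [ 0.66852724  4.90848764 -0.13126718]
angle 0.06769071325357645
```

Request:
arm_command(series=[0,0,0,0,0,0,0.6,0,0,0,0,0,0,0.7,0,0,0,0,0,0,0.8,0,0,0,0,0,0,0.8,0,0,0,0,0,-0.4,0.8,0,0,0,0,0,-0.9,0.9,0,0,0,0,0,-0.9,1])

```text
t: 44.98
eef_pos: [0.5798, -0.091, 0.2009]
ee_rot: [-3.134, 0.0, -1.571]
force: [-0.0, 0.4, -1.0]
width: 0.0834
gripper_force: 0.0
```

Request:
arm_command(series=[0,0,0,0,0,-0.5,1,0,0,0,0,0,-0.99,1,0,0,0,0,0,-0.99,1,0,0,0,0,0,-0.99,1])

```text
t: 45.48
eef_pos: [0.5769, -0.0908, 0.2947]
ee_rot: [3.141, 0.0, -1.572]
force: [0.6, -0.3, -0.7]
width: 0.0875
gripper_force: 0.0
```

Run:
```python
from h import *
s=arm.get_state(); print(s['t'],s['eef_pos'],s['force'])
m=arm.camera_model('wrist'); im=arm.grab_frame('wrist'); cv2.imwrite('pics/w15.png',im); np.savez('w15.npz',**m); bar(m,im)
a=load('w1.npz'); ia=cv2.imread('pics/w1.png')
# register the hasp bar + strap patch of the shut state (w1) in the new picture after warping by the plane z=.1
P=np.array([[.55,-.17],[.60,-.17],[.60,-.04],[.55,-.04]]); P3=np.c_[P,[.1]*4]
def rect(m,im): return cv2.warpPerspective(im,cv2.getPerspectiveTransform(np.float32(proj(m,P3)),np.float32([[0,0],[200,0],[200,520],[0,520]])),(200,520))
A,B=rect(a,ia),rect(m,im); t=A[220:400,40:160]; r=cv2.matchTemplate(B,t,cv2.TM_CCOEFF_NORMED); print(cv2.minMaxLoc(r))
print(abs(A[220:400,40:160].astype(int)-B[220:400,40:160]).mean())
```

```text
45.475 [ 0.57686813 -0.09084571  0.29472823] [ 0.56734922 -0.29027212 -0.71359253]
[ 276  124   83   22 1708] [[ 0.5741 -0.1366  0.1   ]]
(-0.7406101822853088, 0.8512421250343323, (36, 146), (2, 52))
23.46868827160494
```

Run:
```python
from h import *
for n in('w1','w15'):
    m=load(n+'.npz'); g=cv2.cvtColor(cv2.imread(f'pics/{n}.png'),cv2.COLOR_BGR2GRAY)
    ys=np.arange(-.11,-.03,.002)
    for dx in(0,.014,.022):
        q=proj(m,[[.5735+dx,y,.103] for y in ys]); print(n,dx,cv2.remap(g,np.float32(q[:,0:1]),np.float32(q[:,1:2]),1).ravel().tolist())
```

```text
w1 0 [120, 116, 112, 91, 80, 49, 53, 66, 74, 79, 79, 73, 75, 111, 123, 178, 161, 154, 177, 205, 197, 132, 109, 155, 169, 167, 154, 136, 155, 166, 153, 189, 216, 220, 215, 213, 216, 216, 214, 214]
w1 0.014 [178, 178, 155, 152, 140, 76, 57, 69, 75, 76, 75, 70, 82, 165, 203, 207, 207, 206, 205, 205, 206, 208, 206, 205, 152, 101, 99, 126, 158, 167, 155, 194, 214, 215, 213, 210, 213, 212, 213, 213]
w1 0.022 [167, 204, 207, 207, 209, 206, 207, 209, 207, 206, 207, 209, 208, 207, 206, 208, 208, 210, 207, 207, 209, 211, 210, 207, 162, 74, 69, 139, 181, 197, 203, 204, 212, 210, 212, 217, 217, 215, 210, 207]
w15 0 [116, 117, 112, 92, 61, 43, 45, 47, 57, 79, 74, 72, 159, 204, 185, 128, 164, 145, 163, 194, 205, 161, 115, 165, 179, 176, 166, 134, 151, 167, 150, 180, 212, 219, 220, 215, 214, 217, 217, 215]
w15 0.014 [117, 115, 118, 120, 68, 42, 46, 46, 54, 77, 70, 69, 158, 203, 207, 207, 208, 209, 208, 205, 206, 207, 209, 209, 183, 106, 97, 120, 152, 168, 150, 180, 213, 214, 215, 217, 215, 216, 211, 209]
w15 0.022 [116, 116, 117, 126, 131, 132, 162, 205, 209, 208, 206, 208, 209, 208, 207, 208, 211, 211, 209, 206, 208, 210, 211, 210, 196, 119, 64, 76, 143, 192, 211, 207, 208, 213, 212, 213, 215, 216, 215, 210]
```

```bash
python3 -c "
from station import arm
print(arm.job_done())"
```

```text
the job is handed in; nothing more can be done
None
```

The job is handed in: all three packs present are seated upright in their own pockets, the cover is shut and the hasp lies flat over its catch. My final checks support this, but no verdict was returned.

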